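# Fetch the boxed-in soap, refill its gap and restore the display

## Robot

A 6-joint arm with a two-finger parallel gripper is mounted at the origin on a cart in front of the work surface, level with it; the furniture and walls round the work are solid. World frame = base frame: x ahead of the robot, y to its left, z up, the work surface at z = 0. Lengths are in m, angles in degrees, forces in N, time in s.
With the tool pointing down it reaches from about 0.35 to 0.875 m from the base axis. Payload 4.2 kg.
Tool frame: the origin (TCP) lies midway between the tips of the shut fingers; the grasp point (between the pads) lies 19 mm behind it (r.pinch_z is the distance from the TCP to the grasp point, in m); z points along the fingers, y is the line along which they close (so a half turn about z gives the same grasp; the last joint's range is limited). The gripper opens to 87 mm and grips with 3 to 60 N. Pads are 19 mm wide; open, the fingers measure 117 mm over their backs; the gripper's body (75 mm by 190 mm) begins 51 mm behind the grasp point.
Start: joints at [-59.668, 22.042, 0.453, 0, -68.411, -14.817], TCP at [0.167, -0.602, 0.223] pointing down, gripper open.
Joint ranges: [-179.83, 179.83], [-69.29, 118.12], [-61.27, 80.66], [-181.25, 117.63], [-171.15, -9.14], [-177.46, 177.46]. Speed limits (degrees/s): [159.86, 159.86, 180, 180, 180, 180].

## Interface

Orientations are given as a 3x3 rotation matrix whose columns are the frame's x, y, z axes.
In Python, from station import r, imaging, models gives the robot as it stands. The module is installed in compiled form; this text tells all that it offers.
- The arm moves only by the tool apply_moves, never from a script. Its argument "moves" is a list of rows, each a list of 2 entries, a list of its own where there are three numbers: the shift along the tool's x, y, z in m, then the turn about the tool's z in degrees. A call has 1 to 5 rows; each row shifts and turns the commanded pose from where the row before left it, along the tool's axes as they then stand; what a row does not reach is not made up. A row lasts 1/12 s, in which the tool goes at most 41.7 mm and 7.16 degrees, less where a joint would pass 70% of its speed; a pose out of reach is approached as far as the arm can. A call is refused whole if a number of a shift passes 0.0417 or a number of a turn 7.16, either way. A call with a gripper value outside its range is refused whole. "hand" is the finger opening in m, from 0 to 0.087, set as the call begins (left out, the last holds). The fingers move at their own pace and stop on an object; the grip force is fixed at half the most. Time passes only in rows, so rows that do not move let the fingers close. It gives the time, the measured TCP pose, the force, the opening and the grip force at its end, in the units of the state.
- r.sense(): the state, without advancing time (a new reading comes with each control period).
- imaging.capture(name): name is "scene" or "top" or "wrist"; returns a dict with "frame" (400x640x3 uint8, blue, green, red), "intrinsics" (3x3 intrinsics, pixels), "dist" ([k1, k2, p1, p2, k3] as OpenCV has them; the pictures are not rectified), "eye" and "orientation" of the camera in the world. Camera axes: x right, y down, z forward; pixel columns grow to the right and rows downward; lengths in m; the calibration is good to about 2 mm. A picture is of the moment at which its call begins. There is no depth.
- r.finish_job(): hands the job in; it is judged then, once.
Trained networks look in a picture, given as the dict that the camera call returned (one of the last four; its "shot" number tells which), for a name from the list of things; names that differ only in an ending like _2 or _b are one class to them, and where a whole thing is asked for, a point or a joint stands for the part that bears it (a point fixed in the world has none). Each returns a list of dicts, best first, with "confidence" (0 to 1); they miss things now and then, are a little off and sometimes report something else, mostly with a low value. They report only what shows in the picture. A call takes as long as a camera call. They do not tell look-alikes from the thing itself.
- models.cut_out(picture, target): "region" (400x640 bool, what is visible of it) and "extent" ([left, top, width, height] as shares, 0 to 1, of the picture: columns of its width, rows of its height, round what is visible of it).
- models.place_of(picture, target): "at" ([column, row] as shares, 0 to 1, of the picture: columns of its width, rows of its height: a listed point, or the origin of a listed thing).
The state is a dict: "time_s": time; "joints": joint angles; "joint_velocities": joint speeds; "effort": joint torques, N m; "tcp_pos": TCP position; "ee_rot": TCP orientation; "wrist_force": force on the tool from outside, world axes, zero at the start; "moment": the same for the moment, N m; "gripper_width": opening from 0.0 (shut) to 1.0 (fully open); "gripper_force": force on a finger pad.
Only numpy, scipy, OpenCV 4.12 (cv2) and the standard library are available. Lean on these libraries where they do the work, as an engineer would, in place of code of your own. Each camera call takes 0.05 s, during which the arm holds its last target. There are 200 camera calls.

## Task

A customer wants the orange soap box that is hemmed in between the yellow oil tin and the amber bottle in the wooden display tray: first clear both the tin and the bottle to the brown leather mat, then put the orange soap flat in the middle of the round cork coaster. Fill its gap in the middle of the tray with the blue soap box, lying flat the same way as the orange one lay, and only then put the tin and the bottle back, each upright on the spot where it stood. Let neither of these two tip over, and leave the pink jar and the candle glass where they are.

Things in the scene. Friction and masses are not known exactly. Their poses are not given: they have to be found in the camera images.
- oil_tin: Loose yellow round oil tin, black shoulder, pale screw cap fixed on; 70 mm diameter to 90 mm height, total height 128 mm; the cap is 37 mm in diameter from 103 to 128 mm and can be gripped from above. Weighs about 0.2 kg. Origin at the centre of its underside, z up. Starts standing in the tray at one end, in either of two places.
- amber_bottle: Loose closed amber glass bottle with a paper label and black cap; 68 mm diameter to 93 mm height, sloping shoulder to 123 mm, neck 27 mm in diameter from 123 to 134 mm, cap 31 mm in diameter from 134 to 150 mm (total height 150 mm), neck and cap can be gripped from above. Weighs about 0.2 kg. Origin at the centre of its underside, z up. Starts standing in the tray at the end where the tin is not.
- orange_soap: Loose orange soap box lying flat, 58 mm (own x) by 88 mm (own y) by 30 mm high, about 0.1 kg; origin at the centre of its underside. Starts in the middle of the tray with its 88 mm side across the tray (own x along the tray's y), about 9 mm from the tin on one long face and 10 mm from the bottle on the other, so that no fingers fit beside it until both are gone.
- blue_soap: Loose pale blue soap box lying flat on the counter behind the pencil box, 58 mm (own x) by 88 mm (own y) by 30 mm high, about 0.1 kg; origin at the centre of its underside.
- display_tray: Fixed shallow brown wooden tray with a low rim, 112 mm (own x) by 234 mm (own y) outside, rim 4 mm thick and 16 mm high above the counter, its floor 6 mm above the counter. Origin at the centre of its underside. Middle place (the soap's gap) at its centre; the tin and the bottle stand at about 73 mm to either side of it along own y.
- leather_mat: Fixed brown leather-faced mat, the side area: 141 mm (own x) by 221 mm (own y), 10 mm thick; origin at the centre of its underside. Room for the tin and the bottle side by side along own y.
- cork_coaster: Fixed round cork coaster, 104 mm diameter, 6 mm thick; origin at the centre of its underside.
- pink_jar: Bystander: loose pink lidded jar with black lid, 77 mm diameter, 84 mm high; origin at the centre of its underside. To be left alone.
- glass_candle: Bystander: loose candle in a glass with a coloured grid pattern, 83 mm diameter, 75 mm high; origin at the centre of its underside. To be left alone.
Not all that is in view belongs to the job. Several things have the shape of the cork_coaster; the one meant has the colours described above.

How it is judged:
By the outcome, as a careful person would: the job done as asked, in the order asked, and still so for the second after the job is handed in, with the robot touching nothing.
It also fails if it takes over 136 s, if anything falls off the work surface, if the arm or the gripper's body presses on something with over 40 N, if the wrist force passes 120 N, or if a joint passes its speed limit or range.

## Working session

There is one attempt and no reset: what is moved stays moved. The work goes in short steps, Python scripts to look and compute and a tool call to move; the robot and the scene stay as the last step left them, time stands still between calls to the robot, and variables do not carry over. Pictures are saved under pics/ and viewed, at most 14 in all, crops included, and the job is handed in when it is done.

Besides the shell and the picture viewer there is one more tool, called after "Request:" in YAML: its name, and indented under it one key for each argument. apply_moves: Moves the arm, as the interface text tells. Its arguments: {"type":"object","properties":{"moves":{"type":"array"},"hand":{"type":"number"}},"required":["moves"]}

```bash
mkdir -p pics; cat > h.py <<'E'
import numpy as np, cv2
from station import r, imaging, models
def ray(p,uv):
    q=cv2.undistortPoints(np.array([[uv]],float),np.array(p["intrinsics"]),np.array(p["dist"]))[0,0]
    d=np.array(p["orientation"])@np.array([q[0],q[1],1]); return np.array(p["eye"]),d
def onz(p,uv,z):
    e,d=ray(p,uv); return e+d*(z-e[2])/d[2]
def proj(p,X):
    R=np.array(p["orientation"]); 
    rv=cv2.Rodrigues(R.T)[0]; t=-R.T@np.array(p["eye"])
    return cv2.projectPoints(np.array(X,float).reshape(-1,1,3),rv,t,np.array(p["intrinsics"]),np.array(p["dist"]))[0].reshape(-1,2)
E
python3 - <<'E'
from h import *
np.set_printoptions(precision=4,suppress=True)
s=r.sense(); print(s["time_s"],s["tcp_pos"],s["ee_rot"],r.pinch_z,s["wrist_force"])
Z=dict(oil_tin=0.006,amber_bottle=.006,orange_soap=.006,blue_soap=0,display_tray=0,leather_mat=0,cork_coaster=0,pink_jar=0,glass_candle=0)
for n in("top","scene"):
    p=imaging.capture(n); cv2.imwrite(f"pics/{n}0.png",p["frame"]); print(n,p["eye"])
    for k,z in Z.items():
        for a in models.place_of(p,k)[:4]:
            uv=np.array(a["at"])*[640,400]; print(k,round(a["confidence"],2),uv.round(),onz(p,uv,z)[:2])
E
```

```text
0.0 [ 0.1671 -0.6016  0.2215] [[-0.9636 -0.2673 -0.0006]
 [-0.2673  0.9636  0.0021]
 [ 0.0001  0.0022 -1.    ]] 0.0187 [ 0.3636 -0.1157 -0.3348]
top [ 0.3533 -0.0051  1.1347]
oil_tin 0.75 [170. 228.] [0.4388 0.411 ]
amber_bottle 0.91 [230. 225.] [0.4489 0.2462]
orange_soap 0.57 [202. 228.] [0.4384 0.3246]
blue_soap 0.81 [320. 168.] [ 0.6161 -0.0046]
blue_soap 0.44 [229. 225.] [0.449  0.2495]
display_tray 0.64 [201. 227.] [0.4422 0.3271]
leather_mat 0.86 [424. 225.] [ 0.4556 -0.2991]
leather_mat 0.35 [274. 230.] [0.4355 0.1219]
cork_coaster 0.9 [338. 241.] [ 0.4086 -0.0567]
cork_coaster 0.85 [274. 231.] [0.4335 0.122 ]
pink_jar 0.88 [229. 176.] [0.5894 0.2561]
glass_candle 0.68 [269. 168.] [0.6154 0.1415]
scene [-0.1593  0.4575  0.7687]
oil_tin 0.76 [190. 281.] [0.4464 0.3969]
amber_bottle 0.85 [249. 251.] [0.4595 0.2501]
orange_soap 0.62 [221. 266.] [0.4503 0.3234]
blue_soap 0.98 [306. 179.] [0.6253 0.0005]
display_tray 0.67 [223. 269.] [0.4445 0.3218]
leather_mat 0.9 [425. 176.] [ 0.465 -0.301]
cork_coaster 0.91 [364. 220.] [ 0.4111 -0.0456]
cork_coaster 0.83 [303. 242.] [0.4258 0.126 ]
pink_jar 0.62 [221. 217.] [0.6046 0.2634]
glass_candle 0.64 [264. 197.] [0.6147 0.1363]
```

View pics/top0.png

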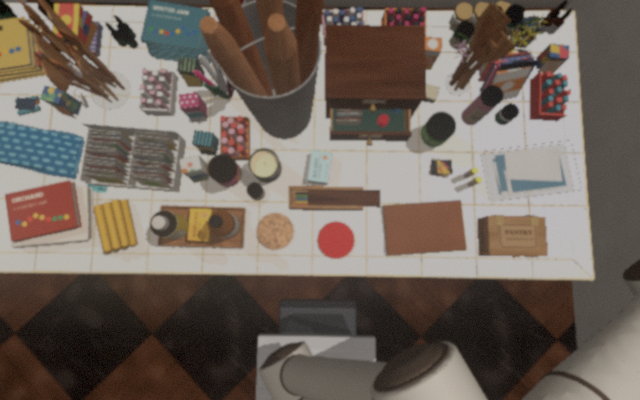

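View pics/scene0.png

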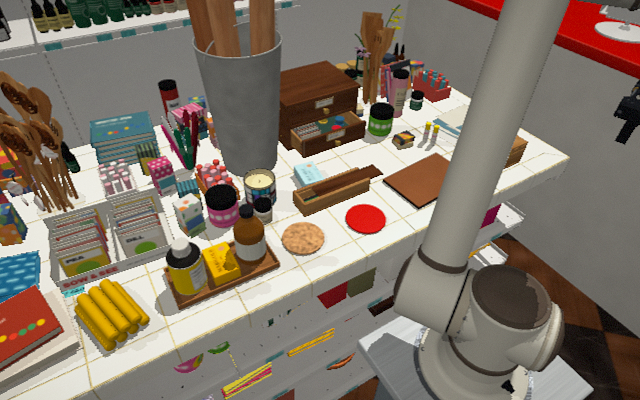

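The top image shows the tin at (163,225), the orange soap at (200,225), the bottle at (230,225) and the mat at (424,227). Blue soap is at (320,168).

Possible mix-ups:
- **Coaster:** cork at (275,231) or the red disc at (336,240). I choose cork.
- **Orange soap:** the box at (200,225) or the yellow rolls at (115,226). I choose the box between the tin and bottle.
- **Blue soap:** (320,168) or the small teal boxes at (205,140). I choose (320,168).

Next I move over the tray for a close wrist look.

Request:
apply_moves:
  moves:
    - [[0, 0, -0.02], 5.16]
    - [[0, 0, -0.02], 5.16]
    - [[0, 0, -0.02], 5.16]
    - [[-0.024, 0.025, -0.009], 0]
    - [[-0.024, 0.025, -0.009], 0]
  hand: 0.07

```text
time_s: 1.42
tcp_pos: [0.2149, -0.5526, 0.3013]
ee_rot: [[-1.0, 0.003, 0.001], [0.003, 1.0, -0.001], [-0.001, -0.001, -1.0]]
wrist_force: [0.5, 0.5, -0.5]
gripper_width: 0.813
gripper_force: 0.0
```

Request:
apply_moves:
  moves:
    - [[-0.024, 0.025, -0.009], 0]
    - [[-0.024, 0.025, -0.009], 0]
    - [[-0.024, 0.025, -0.009], 0]
    - [[-0.024, 0.025, -0.009], 0]
    - [[-0.024, 0.025, -0.009], 0]

```text
time_s: 1.83
tcp_pos: [0.3359, -0.4257, 0.3462]
ee_rot: [[-1.0, -0.0, 0.0], [-0.0, 1.0, -0.0], [-0.0, -0.0, -1.0]]
wrist_force: [0.6, -0.9, -0.2]
gripper_width: 0.809
gripper_force: 0.0
```

Request:
apply_moves:
  moves:
    - [[-0.024, 0.025, -0.009], 0]
    - [[-0.024, 0.025, -0.009], 0]
    - [[-0.024, 0.025, -0.009], 0]
    - [[-0.024, 0.025, -0.009], 0]
    - [[-0.024, 0.025, -0.009], 0]

```text
time_s: 2.25
tcp_pos: [0.4558, -0.3005, 0.3914]
ee_rot: [[-1.0, -0.001, 0.001], [-0.001, 1.0, -0.0], [-0.001, -0.0, -1.0]]
wrist_force: [0.3, -0.7, -0.2]
gripper_width: 0.802
gripper_force: 0.0
```

```bash
python3 - <<'E'
from h import *
np.set_printoptions(precision=4,suppress=True)
p=imaging.capture("wrist"); cv2.imwrite("pics/w0.png",p["frame"]); print(p["eye"],p["orientation"])
for a in models.cut_out(p,"leather_mat")[:1]:
    c=max(cv2.findContours(a["region"].astype(np.uint8),0,1)[0],key=cv2.contourArea)
    q=np.array([onz(p,u[0],.01)[:2] for u in c]); print(a["confidence"],cv2.minAreaRect(q.astype(np.float32)))
E
```

```text
[ 0.3867 -0.3013  0.5533] [[-0.0008  0.9681  0.2505]
 [ 1.      0.0007  0.0003]
 [ 0.0001  0.2505 -0.9681]]
0.76 ((0.4480011463165283, -0.2966737151145935), (0.13959120213985443, 0.22070355713367462), 4.699635028839111)
```

Request:
apply_moves:
  moves:
    - [[0, 0.04, 0], 0]
    - [[0, 0.04, 0], 0]
    - [[0, 0.04, 0], 0]
    - [[0, 0.04, 0], 0]
    - [[0, 0.04, 0], 0]

```text
time_s: 2.77
tcp_pos: [0.4541, -0.1008, 0.3906]
ee_rot: [[-1.0, 0.0, 0.0], [0.0, 1.0, 0.0], [-0.0, 0.0, -1.0]]
wrist_force: [1.4, -0.5, 0.0]
gripper_width: 0.805
gripper_force: 0.0
```

Request:
apply_moves:
  moves:
    - [[0, 0.04, 0], 0]
    - [[0, 0.04, 0], 0]
    - [[0, 0.04, 0], 0]
    - [[0, 0.04, 0], 0]
    - [[0, 0.04, 0], 0]

```text
time_s: 3.18
tcp_pos: [0.4541, 0.0994, 0.3909]
ee_rot: [[-1.0, -0.0, 0.001], [-0.0, 1.0, 0.0], [-0.001, 0.0, -1.0]]
wrist_force: [0.7, -0.9, -0.7]
gripper_width: 0.802
gripper_force: 0.0
```

Request:
apply_moves:
  moves:
    - [[0, 0.04, 0], 0]
    - [[0, 0.04, 0], 0]
    - [[0, 0.04, 0], 0]
    - [[0, 0.04, 0], 0]
    - [[0, 0.04, 0], 0]

```text
time_s: 3.6
tcp_pos: [0.4542, 0.2994, 0.3908]
ee_rot: [[-1.0, -0.001, 0.0], [-0.001, 1.0, 0.0], [-0.0, 0.0, -1.0]]
wrist_force: [0.3, 0.1, 0.4]
gripper_width: 0.807
gripper_force: 0.0
```

```bash
python3 - <<'E'
from h import *
np.set_printoptions(precision=4,suppress=True)
p=imaging.capture("wrist"); cv2.imwrite("pics/w1.png",p["frame"]); print(p["eye"],r.sense()["tcp_pos"],r.sense()["time_s"])
Z=dict(oil_tin=.134,amber_bottle=.156,orange_soap=.036,display_tray=.016,cork_coaster=.006)
O=dict(oil_tin=0.006,amber_bottle=.006,orange_soap=.006,display_tray=0,cork_coaster=0)
for k,z in Z.items():
    a=models.cut_out(p,k)
    for a in a[:2]:
        c=max(cv2.findContours(a["region"].astype(np.uint8),0,1)[0],key=cv2.contourArea)
        q=np.array([onz(p,u[0],z)[:2] for u in c]); print(k,a["confidence"],np.array(a["extent"])*[640,400,640,400],cv2.minAreaRect(q.astype(np.float32)))
    for a in models.place_of(p,k)[:2]: print('  origin',a["confidence"],onz(p,np.array(a["at"])*[640,400],O[k])[:2])
E
```

```text
[0.3852 0.2985 0.5527] [0.4547 0.3053 0.3886] 3.65
oil_tin 0.69 [359.232 130.32   56.896  52.28 ] ((0.4334874153137207, 0.3831334710121155), (0.07534599304199219, 0.06285271048545837), 47.09403991699219)
  origin 0.71 [0.4352 0.3982]
amber_bottle 0.94 [255.296 128.48   54.784  59.32 ] ((0.43393054604530334, 0.2579194903373718), (0.05678800120949745, 0.0634632557630539), 56.17710876464844)
  origin 0.76 [0.4444 0.2426]
orange_soap 0.92 [315.008 125.6    37.312  59.4  ] ((0.4447433054447174, 0.3234379291534424), (0.058782417327165604, 0.0888335108757019), 88.57862091064453)
orange_soap 0.5 [127.232 223.8    30.592   6.8  ] ((0.5608108639717102, 0.011400698684155941), (0.005182336084544659, 0.04790989309549332), 0.36849308013916016)
display_tray 0.66 [257.728 116.4   152.192  76.52 ] ((0.4430682957172394, 0.32264283299446106), (0.23338593542575836, 0.11315985769033432), 89.45730590820312)
cork_coaster 0.87 [75.968 99.28  57.792 67.   ] ((0.4091145396232605, -0.04979759454727173), (0.10317050665616989, 0.10346698760986328), 82.96487426757812)
cork_coaster 0.7 [176.32  117.4    63.808  59.28 ] ((0.4325915277004242, 0.12124572694301605), (0.1036299616098404, 0.10095169395208359), 89.3509521484375)
  origin 0.9 [ 0.4099 -0.0487]
  origin 0.65 [0.4336 0.1264]
```

View pics/w1.png

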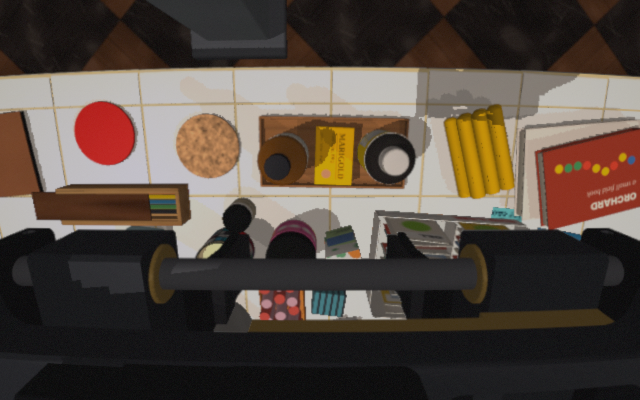

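The wrist view shows the bottle cap near (277,166), the soap at (334,155), the tin cap at (395,160) and the cork coaster at (208,146). The red disc is at (104,133). Next I fit the cap circles.

```bash
python3 - <<'E'
from h import *
np.set_printoptions(precision=4,suppress=True)
p=imaging.capture("wrist"); f=p["frame"]
for n,(x0,y0,x1,y1),z,r0 in(("bottle",(255,140,310,190),.156,.0155),("tin",(372,138,415,185),.134,.0185)):
    c=cv2.resize(f[y0:y1,x0:x1],None,fx=4,fy=4,interpolation=cv2.INTER_CUBIC); g=cv2.cvtColor(c,6)
    e,_=ray(p,((x0+x1)/2,(y0+y1)/2)); px=p["intrinsics"][0][0]*r0/(p["eye"][2]-z)*4; print(n,"r px",px)
    h=cv2.HoughCircles(g,3,1,20,param1=120,param2=12,minRadius=int(px*.8),maxRadius=int(px*1.2)) if 0 else cv2.HoughCircles(g,cv2.HOUGH_GRADIENT,1,15,param1=100,param2=12,minRadius=int(px*.85),maxRadius=int(px*1.15))
    if h is not None:
        for k in h[0][:3]: print(k, onz(p,(x0+(k[0]+.5)/4-.5,y0+(k[1]+.5)/4-.5),z))
        k=h[0][0]
    # overlay best + predicted for base positions
    cv2.circle(c,(int(k[0]),int(k[1])),int(k[2]),(0,255,0),1); cv2.imwrite(f"pics/c_{n}.png",c)
a=cv2.imread("pics/c_bottle.png");b=cv2.imread("pics/c_tin.png");H=max(a.shape[0],b.shape[0])
pad=lambda i:cv2.copyMakeBorder(i,0,H-i.shape[0],0,0,0)
cv2.imwrite("pics/c.png",np.hstack([pad(a),pad(b)]))
E
```

```text
bottle r px 52.96674710425545Traceback (most recent call last):
  File "<stdin>", line 12, in <module>
NameError: name 'k' is not defined
```

```bash
python3 - <<'E'
from h import *
np.set_printoptions(precision=4,suppress=True)
p=imaging.capture("wrist"); f=p["frame"]; vis=[]
for n,(x0,y0,x1,y1),z,r0 in(("bottle",(255,140,310,190),.156,.0155),("tin",(372,138,415,185),.134,.0185)):
    c=cv2.resize(f[y0:y1,x0:x1],None,fx=5,fy=5,interpolation=cv2.INTER_CUBIC)
    px=p["intrinsics"][0][0]*r0/(p["eye"][2]-z)*5
    h=cv2.HoughCircles(cv2.GaussianBlur(cv2.cvtColor(c,6),(0,0),3),cv2.HOUGH_GRADIENT,1,10,param1=30,param2=8,minRadius=int(px*.8),maxRadius=int(px*1.15))
    for i,k in enumerate([] if h is None else h[0][:3]):
        print(n,round(px),k,onz(p,(x0+(k[0]+.5)/5-.5,y0+(k[1]+.5)/5-.5),z)[:2]); cv2.circle(c,(int(k[0]),int(k[1])),int(k[2]),[(0,255,0),(255,0,0),(0,0,255)][i],1)
    vis.append(cv2.copyMakeBorder(c,0,250-c.shape[0],0,0,0))
cv2.imwrite("pics/c.png",np.hstack(vis))
E
```

```text
bottle 66 [102.5 162.5  69.8] [0.451  0.2463]
bottle 66 [133.5 165.5  67.6] [0.4517 0.2537]
bottle 66 [ 69.5 161.5  72. ] [0.4507 0.2385]
tin 75 [127.5 116.5  67.3] [0.4405 0.3954]
tin 75 [113.5 110.5  73.8] [0.439  0.3918]
tin 75 [135.5 128.5  77.6] [0.4435 0.3976]
```

View pics/c.png

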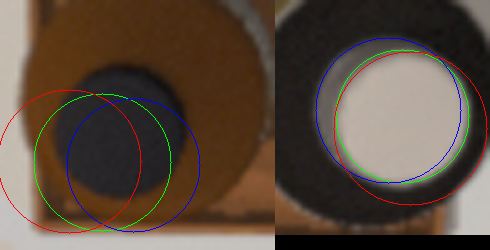

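Reading the crop: the bottle cap's top is centred near (117,137), so the bottle is at about (0.445, 0.250). The tin cap's bright top gives (0.4405, 0.3955). Both agree with tray centre ±73 mm. I go for the bottle first.

Request:
apply_moves:
  moves:
    - [[0.005, -0.025, 0.03], 0]
    - [[0.005, -0.025, 0.03], 0]
    - [[0, 0, 0.04], 0]
    - [[0, 0, 0.04], 0]
    - [[0, 0, 0.04], 0]
  hand: 0.06

```text
time_s: 4.67
tcp_pos: [0.4446, 0.2472, 0.2099]
ee_rot: [[-1.0, 0.0, 0.002], [0.0, 1.0, 0.002], [-0.002, 0.002, -1.0]]
wrist_force: [0.6, 0.7, 0.0]
gripper_width: 0.691
gripper_force: 0.0
```

Request:
apply_moves:
  moves:
    - [[0, 0, 0.03], 0]
    - [[0, 0, 0.01], 0]
    - [[0, 0, 0], 0]
    - [[0, 0, 0], 0]

```text
time_s: 5.0
tcp_pos: [0.4457, 0.2485, 0.1718]
ee_rot: [[-1.0, -0.001, 0.002], [-0.001, 1.0, 0.001], [-0.002, 0.001, -1.0]]
wrist_force: [0.1, 0.7, -0.3]
gripper_width: 0.686
gripper_force: 0.0
```

```bash
python3 - <<'E'
from h import *
p=imaging.capture("wrist"); cv2.imwrite("pics/w2.png",p["frame"]); print(r.sense()["tcp_pos"],p["eye"])
for a in models.place_of(p,"amber_bottle"): print(a["confidence"],onz(p,np.array(a["at"])*[640,400],.006)[:2])
E
```

```text
[0.44610424 0.24901502 0.1727172 ] [0.37634133 0.2475441  0.33364594]
0.62 [0.44217624 0.24723749]
```

View pics/w2.png

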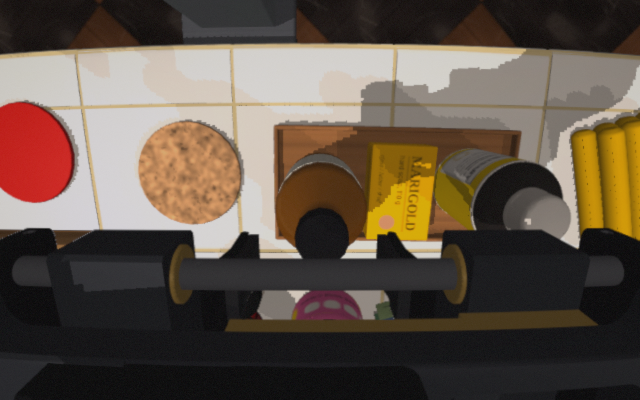

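The cap spans columns 296–349, centred between the fingers. I descend and grip.

Request:
apply_moves:
  moves:
    - [[0, 0, 0.02], 0]
    - [[0, 0, 0.015], 0]
    - [[0, 0, 0], 0]

```text
time_s: 5.35
tcp_pos: [0.4441, 0.2477, 0.135]
ee_rot: [[-1.0, -0.0, -0.002], [-0.0, 1.0, -0.001], [0.002, -0.001, -1.0]]
wrist_force: [0.9, -1.3, 0.3]
gripper_width: 0.689
gripper_force: 0.0
```

Request:
apply_moves:
  moves:
    - [[0, 0, 0], 0]
    - [[0, 0, 0], 0]
    - [[0, 0, 0], 0]
    - [[0, 0, 0], 0]
    - [[0, 0, 0], 0]
  hand: 0.0

```text
time_s: 5.77
tcp_pos: [0.4451, 0.2483, 0.1364]
ee_rot: [[-1.0, -0.001, 0.001], [-0.001, 1.0, 0.001], [-0.001, 0.001, -1.0]]
wrist_force: [-0.4, 0.3, 0.5]
gripper_width: 0.396
gripper_force: 0.2
```

Request:
apply_moves:
  moves:
    - [[0, 0, 0], 0]
    - [[0, 0, 0], 0]
    - [[0, 0, -0.01], 0]
    - [[0, 0, -0.02], 0]
    - [[0, 0, -0.03], 0]

```text
time_s: 6.18
tcp_pos: [0.4426, 0.2462, 0.1936]
ee_rot: [[-1.0, 0.0, -0.007], [0.0, 1.0, -0.005], [0.007, -0.005, -1.0]]
wrist_force: [0.6, 0.0, -1.9]
gripper_width: 0.352
gripper_force: 30.0
```

Request:
apply_moves:
  moves:
    - [[0, 0, -0.03], 0]
    - [[0, -0.015, 0], 0]
    - [[0, -0.03, 0], 0]
    - [[0, -0.035, 0], 0]
    - [[0, -0.035, 0], 0]

```text
time_s: 6.6
tcp_pos: [0.4436, 0.1315, 0.2252]
ee_rot: [[-1.0, -0.002, -0.002], [-0.002, 1.0, -0.001], [0.002, -0.001, -1.0]]
wrist_force: [1.2, -0.1, -1.8]
gripper_width: 0.353
gripper_force: 30.0
```

Request:
apply_moves:
  moves:
    - [[0, -0.035, 0], 0]
    - [[0, -0.035, 0], 0]
    - [[0, -0.035, 0], 0]
    - [[0, -0.035, 0], 0]
    - [[0, -0.035, 0], 0]

```text
time_s: 7.02
tcp_pos: [0.4435, -0.0439, 0.2254]
ee_rot: [[-1.0, -0.001, -0.001], [-0.001, 1.0, 0.0], [0.001, 0.0, -1.0]]
wrist_force: [0.9, 0.5, -2.5]
gripper_width: 0.349
gripper_force: 30.0
```

Request:
apply_moves:
  moves:
    - [[0, -0.035, 0], 0]
    - [[0, -0.035, 0], 0]
    - [[0, -0.035, 0], 0]
    - [[0, -0.035, 0], 0]
    - [[0, -0.035, 0], 0]

```text
time_s: 7.43
tcp_pos: [0.4436, -0.2187, 0.2252]
ee_rot: [[-1.0, -0.0, -0.002], [-0.0, 1.0, 0.001], [0.002, 0.001, -1.0]]
wrist_force: [1.0, -0.9, -1.8]
gripper_width: 0.345
gripper_force: 30.0
```

Request:
apply_moves:
  moves:
    - [[-0.002, -0.035, 0], 0]
    - [[-0.002, -0.035, 0], 0]
    - [[-0.002, -0.035, 0], 0]
    - [[-0.001, -0.02, 0], 0]
    - [[0, -0.008, 0], 0]

```text
time_s: 7.85
tcp_pos: [0.451, -0.3526, 0.2244]
ee_rot: [[-1.0, 0.003, -0.002], [0.003, 1.0, 0.001], [0.002, 0.001, -1.0]]
wrist_force: [-0.2, 0.2, -2.1]
gripper_width: 0.348
gripper_force: 30.0
```

Request:
apply_moves:
  moves:
    - [[0, 0, 0], 0]
    - [[0, 0, 0.02], 0]
    - [[0, 0, 0.02], 0]
    - [[0, 0, 0.015], 0]
    - [[0, 0, 0], 0]

```text
time_s: 8.27
tcp_pos: [0.4495, -0.3472, 0.1669]
ee_rot: [[-1.0, -0.001, -0.007], [-0.001, 1.0, 0.005], [0.007, 0.005, -1.0]]
wrist_force: [-1.0, 0.1, -2.8]
gripper_width: 0.345
gripper_force: 30.0
```

Request:
apply_moves:
  moves:
    - [[0, 0, 0.015], 0]
    - [[0, 0, 0.008], 0]
    - [[0, 0, 0.002], 0]
    - [[0, 0, 0], 0]
    - [[0, 0, 0], 0]

```text
time_s: 8.68
tcp_pos: [0.4525, -0.35, 0.1464]
ee_rot: [[-1.0, -0.001, 0.001], [-0.001, 1.0, -0.001], [-0.001, -0.001, -1.0]]
wrist_force: [-0.3, -0.5, -2.1]
gripper_width: 0.35
gripper_force: 30.0
```

Request:
apply_moves:
  moves:
    - [[0, 0, 0.002], 0]
    - [[0, 0, 0.001], 0]
    - [[0, 0, 0.001], 0]
    - [[0, 0, 0], 0]
    - [[0, 0, 0], 0]

```text
time_s: 9.1
tcp_pos: [0.452, -0.3501, 0.1416]
ee_rot: [[-1.0, -0.0, -0.0], [-0.0, 1.0, 0.0], [0.0, 0.0, -1.0]]
wrist_force: [-0.3, 0.6, -1.6]
gripper_width: 0.351
gripper_force: 30.0
```

Request:
apply_moves:
  moves:
    - [[0, 0, 0.001], 0]
    - [[0, 0, 0.0005], 0]
    - [[0, 0, 0.0005], 0]
    - [[0, 0, 0], 0]
    - [[0, 0, 0], 0]

```text
time_s: 9.52
tcp_pos: [0.4524, -0.3502, 0.1402]
ee_rot: [[-1.0, -0.001, 0.001], [-0.001, 1.0, -0.001], [-0.001, -0.001, -1.0]]
wrist_force: [0.3, 0.8, 1.6]
gripper_width: 0.348
gripper_force: 30.0
```

Request:
apply_moves:
  moves:
    - [[0, 0, 0], 0]
    - [[0, 0, 0], 0]
    - [[0, 0, 0], 0]
    - [[0, 0, 0], 0]
  hand: 0.06

```text
time_s: 9.85
tcp_pos: [0.4521, -0.3501, 0.1394]
ee_rot: [[-1.0, -0.001, -0.0], [-0.001, 1.0, -0.0], [0.0, -0.0, -1.0]]
wrist_force: [-0.2, 0.0, 0.5]
gripper_width: 0.563
gripper_force: 0.0
```

Request:
apply_moves:
  moves:
    - [[0, 0, -0.02], 0]
    - [[0, 0, -0.03], 0]
    - [[0, 0, -0.04], 0]
    - [[0, 0.02, -0.01], 0]
    - [[0, 0.035, 0], 0]

```text
time_s: 10.27
tcp_pos: [0.4542, -0.2974, 0.2435]
ee_rot: [[-1.0, 0.003, 0.008], [0.003, 1.0, -0.004], [-0.008, -0.004, -1.0]]
wrist_force: [0.5, 1.2, 0.2]
gripper_width: 0.688
gripper_force: 0.0
```

Request:
apply_moves:
  moves:
    - [[0, 0.038, 0], 0]
    - [[0, 0.038, 0], 0]
    - [[0, 0.038, 0], 0]
    - [[0, 0.038, 0], 0]
    - [[0, 0.038, 0], 0]

```text
time_s: 10.68
tcp_pos: [0.4515, -0.1035, 0.2397]
ee_rot: [[-1.0, -0.0, 0.001], [-0.0, 1.0, 0.0], [-0.001, 0.0, -1.0]]
wrist_force: [0.4, 0.6, 0.8]
gripper_width: 0.692
gripper_force: 0.0
```

Request:
apply_moves:
  moves:
    - [[0, 0.038, 0], 0]
    - [[0, 0.038, 0], 0]
    - [[0, 0.038, 0], 0]
    - [[0, 0.038, 0], 0]
    - [[0, 0.038, 0], 0]

```text
time_s: 11.1
tcp_pos: [0.4514, 0.0868, 0.2399]
ee_rot: [[-1.0, -0.001, 0.001], [-0.001, 1.0, 0.0], [-0.001, 0.0, -1.0]]
wrist_force: [1.0, 0.4, -0.7]
gripper_width: 0.689
gripper_force: 0.0
```

Request:
apply_moves:
  moves:
    - [[0.002, 0.038, 0], 0]
    - [[0.002, 0.038, 0], 0]
    - [[0.002, 0.038, 0], 0]
    - [[0.002, 0.038, 0], 0]
    - [[0.002, 0.038, 0], 0]

```text
time_s: 11.52
tcp_pos: [0.4412, 0.2768, 0.2397]
ee_rot: [[-1.0, -0.001, 0.0], [-0.001, 1.0, 0.0], [-0.0, 0.0, -1.0]]
wrist_force: [1.2, -0.6, 0.3]
gripper_width: 0.686
gripper_force: 0.0
```

Request:
apply_moves:
  moves:
    - [[0.002, 0.038, 0], 0]
    - [[0, 0.038, 0.02], 0]
    - [[0, 0.038, 0.03], 0]
    - [[0, 0.006, 0.03], 0]
    - [[0, 0, 0], 0]

```text
time_s: 11.93
tcp_pos: [0.4366, 0.3879, 0.1574]
ee_rot: [[-1.0, -0.002, -0.008], [-0.002, 1.0, -0.009], [0.008, -0.009, -1.0]]
wrist_force: [-0.2, -1.0, -1.1]
gripper_width: 0.694
gripper_force: 0.0
```

Request:
apply_moves:
  moves:
    - [[0, 0, 0], 0]

```text
time_s: 12.02
tcp_pos: [0.439, 0.3879, 0.1626]
ee_rot: [[-1.0, -0.002, -0.002], [-0.002, 1.0, -0.004], [0.002, -0.004, -1.0]]
wrist_force: [0.3, -0.4, 0.7]
gripper_width: 0.691
gripper_force: 0.0
```

```bash
python3 - <<'E'
from h import *
p=imaging.capture("wrist"); cv2.imwrite("pics/w3.png",p["frame"]); print(r.sense()["tcp_pos"],p["eye"])
q=proj(p,[[.4405+.0185*np.cos(t),.3955+.0185*np.sin(t),.134] for t in np.arange(0,6.3,.2)]); im=p["frame"].copy(); cv2.polylines(im,[q.astype(np.int32)],True,(0,255,0)); cv2.imwrite("pics/w3.png",im)
E
```

```text
[0.43996201 0.38834384 0.16474495] [0.37029272 0.38770588 0.32472952]
```

View pics/w3.png

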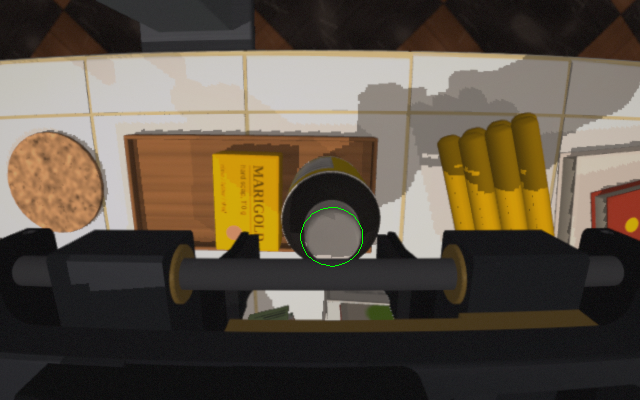

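The overlay fits the tin cap at (332,237), so I need +7 mm in y, then descend and grip.

Request:
apply_moves:
  moves:
    - [[0, 0.007, 0], 0]
    - [[0, 0, 0.02], 0]
    - [[0, 0, 0.02], 0]
    - [[0, 0, 0.011], 0]
    - [[0, 0, 0], 0]

```text
time_s: 12.48
tcp_pos: [0.4393, 0.3944, 0.1125]
ee_rot: [[-1.0, 0.001, -0.002], [0.001, 1.0, -0.002], [0.002, -0.002, -1.0]]
wrist_force: [0.5, 0.2, -0.8]
gripper_width: 0.688
gripper_force: 0.0
```

Request:
apply_moves:
  moves:
    - [[0, 0, 0], 0]
    - [[0, 0, 0], 0]
    - [[0, 0, 0], 0]

```text
time_s: 12.73
tcp_pos: [0.4403, 0.3963, 0.115]
ee_rot: [[-1.0, -0.001, 0.002], [-0.001, 1.0, 0.002], [-0.002, 0.002, -1.0]]
wrist_force: [0.4, 0.3, -0.8]
gripper_width: 0.689
gripper_force: 0.0
```

Request:
apply_moves:
  moves:
    - [[0, 0, 0], 0]
    - [[0, 0, 0], 0]
    - [[0, 0, 0], 0]
    - [[0, 0, 0], 0]
    - [[0, 0, 0], 0]
  hand: 0.0

```text
time_s: 13.15
tcp_pos: [0.4397, 0.3959, 0.1135]
ee_rot: [[-1.0, -0.001, 0.0], [-0.001, 1.0, 0.001], [-0.0, 0.001, -1.0]]
wrist_force: [-0.4, 1.5, 0.9]
gripper_width: 0.419
gripper_force: 30.0
```

Request:
apply_moves:
  moves:
    - [[0, 0, 0], 0]
    - [[0, 0, 0], 0]
    - [[0, 0, -0.01], 0]
    - [[0, 0, -0.02], 0]
    - [[0, 0, -0.03], 0]

```text
time_s: 13.57
tcp_pos: [0.4378, 0.3934, 0.1708]
ee_rot: [[-1.0, 0.0, -0.006], [0.0, 1.0, -0.007], [0.006, -0.007, -1.0]]
wrist_force: [0.1, 0.5, -2.8]
gripper_width: 0.412
gripper_force: 30.0
```

Request:
apply_moves:
  moves:
    - [[0, 0, -0.03], 0]
    - [[0, -0.016, 0], 0]
    - [[0, -0.03, 0], 0]
    - [[0, -0.035, 0], 0]
    - [[0, -0.035, 0], 0]

```text
time_s: 13.98
tcp_pos: [0.4388, 0.278, 0.2032]
ee_rot: [[-1.0, -0.002, -0.001], [-0.002, 1.0, -0.001], [0.001, -0.001, -1.0]]
wrist_force: [0.6, 0.0, -2.4]
gripper_width: 0.418
gripper_force: 30.0
```

Request:
apply_moves:
  moves:
    - [[0, -0.035, 0], 0]
    - [[0, -0.035, 0], 0]
    - [[0, -0.035, 0], 0]
    - [[0, -0.035, 0], 0]
    - [[0, -0.035, 0], 0]

```text
time_s: 14.4
tcp_pos: [0.4387, 0.1026, 0.2035]
ee_rot: [[-1.0, -0.001, -0.001], [-0.001, 1.0, -0.0], [0.001, -0.0, -1.0]]
wrist_force: [0.9, -0.4, -2.0]
gripper_width: 0.413
gripper_force: 30.0
```

Request:
apply_moves:
  moves:
    - [[0, -0.035, 0], 0]
    - [[0, -0.035, 0], 0]
    - [[0, -0.035, 0], 0]
    - [[0, -0.035, 0], 0]
    - [[0, -0.035, 0], 0]

```text
time_s: 14.82
tcp_pos: [0.4388, -0.0722, 0.2036]
ee_rot: [[-1.0, -0.001, -0.001], [-0.001, 1.0, 0.0], [0.001, 0.0, -1.0]]
wrist_force: [0.7, 0.0, -2.5]
gripper_width: 0.422
gripper_force: 30.0
```

Request:
apply_moves:
  moves:
    - [[-0.001, -0.035, 0], 0]
    - [[-0.001, -0.035, 0], 0]
    - [[-0.001, -0.035, 0], 0]
    - [[-0.001, -0.03, 0], 0]
    - [[0, -0.02, 0], 0]

```text
time_s: 15.23
tcp_pos: [0.4431, -0.2279, 0.2033]
ee_rot: [[-1.0, 0.002, -0.001], [0.002, 1.0, 0.0], [0.001, 0.0, -1.0]]
wrist_force: [1.0, 0.7, -2.6]
gripper_width: 0.414
gripper_force: 30.0
```

Request:
apply_moves:
  moves:
    - [[0, -0.01, 0], 0]
    - [[0, 0, 0], 0]
    - [[0, 0, 0.02], 0]
    - [[0, 0, 0.02], 0]
    - [[0, 0, 0], 0]

```text
time_s: 15.65
tcp_pos: [0.4408, -0.2335, 0.1598]
ee_rot: [[-1.0, -0.0, -0.008], [-0.0, 1.0, 0.004], [0.008, 0.004, -1.0]]
wrist_force: [-0.8, 0.7, -3.5]
gripper_width: 0.416
gripper_force: 30.0
```

Request:
apply_moves:
  moves:
    - [[0, 0, 0], 0]
    - [[0, 0, 0], 0]

```text
time_s: 15.82
tcp_pos: [0.4447, -0.2351, 0.1645]
ee_rot: [[-1.0, -0.002, 0.001], [-0.002, 1.0, -0.001], [-0.001, -0.001, -1.0]]
wrist_force: [-0.3, 1.1, -1.8]
gripper_width: 0.416
gripper_force: 30.0
```

Request:
apply_moves:
  moves:
    - [[0, -0.008, 0.01], 0]
    - [[0, 0, 0.02], 0]
    - [[0, 0, 0.01], 0]
    - [[0, 0, 0.003], 0]
    - [[0, 0, 0], 0]

```text
time_s: 16.23
tcp_pos: [0.4435, -0.2435, 0.1196]
ee_rot: [[-1.0, -0.001, -0.002], [-0.001, 1.0, 0.0], [0.002, 0.0, -1.0]]
wrist_force: [-0.0, -0.1, -3.1]
gripper_width: 0.417
gripper_force: 30.0
```

Request:
apply_moves:
  moves:
    - [[0, 0, 0.001], 0]
    - [[0, 0, 0], 0]
    - [[0, 0, 0.001], 0]
    - [[0, 0, 0], 0]
    - [[0, 0, 0], 0]

```text
time_s: 16.65
tcp_pos: [0.4442, -0.2435, 0.1187]
ee_rot: [[-1.0, -0.001, 0.001], [-0.001, 1.0, -0.0], [-0.001, -0.0, -1.0]]
wrist_force: [0.5, -1.1, -2.6]
gripper_width: 0.42
gripper_force: 30.0
```

Request:
apply_moves:
  moves:
    - [[0, 0, 0.001], 0]
    - [[0, 0, 0], 0]
    - [[0, 0, 0.001], 0]
    - [[0, 0, 0], 0]
    - [[0, 0, 0], 0]

```text
time_s: 17.07
tcp_pos: [0.4445, -0.2435, 0.1174]
ee_rot: [[-1.0, -0.001, 0.001], [-0.001, 1.0, -0.001], [-0.001, -0.001, -1.0]]
wrist_force: [0.1, 2.2, 6.1]
gripper_width: 0.417
gripper_force: 30.0
```

Request:
apply_moves:
  moves:
    - [[0, 0, 0], 0]
    - [[0, 0, 0], 0]
    - [[0, 0, 0], 0]
    - [[0, 0, 0], 0]
  hand: 0.06

```text
time_s: 17.4
tcp_pos: [0.444, -0.2436, 0.1162]
ee_rot: [[-1.0, -0.001, -0.0], [-0.001, 1.0, -0.0], [0.0, -0.0, -1.0]]
wrist_force: [-0.2, 0.4, 0.5]
gripper_width: 0.633
gripper_force: 0.0
```

Request:
apply_moves:
  moves:
    - [[0, 0, -0.02], 0]
    - [[0, 0, -0.03], 0]
    - [[0, 0, -0.04], 0]
    - [[0, 0.02, -0.01], 0]
    - [[0, 0.035, 0], 0]

```text
time_s: 17.82
tcp_pos: [0.4465, -0.19, 0.22]
ee_rot: [[-1.0, 0.003, 0.008], [0.003, 1.0, -0.002], [-0.008, -0.002, -1.0]]
wrist_force: [1.3, 1.2, -0.5]
gripper_width: 0.69
gripper_force: 0.0
```

Request:
apply_moves:
  moves:
    - [[0, 0.038, 0], 0]
    - [[0, 0.038, 0], 0]
    - [[0, 0.038, 0], 0]
    - [[0, 0.038, 0], 0]
    - [[0, 0.038, 0], 0]
  hand: 0.087

```text
time_s: 18.23
tcp_pos: [0.4434, 0.0032, 0.2164]
ee_rot: [[-1.0, -0.0, 0.001], [-0.0, 1.0, 0.0], [-0.001, 0.0, -1.0]]
wrist_force: [1.1, 0.2, -0.3]
gripper_width: 0.965
gripper_force: 0.0
```

Request:
apply_moves:
  moves:
    - [[0, 0.038, 0], 0]
    - [[0, 0.038, 0], 0]
    - [[0, 0.038, 0], 0]
    - [[0, 0.038, 0], 0]
    - [[0, 0.038, 0], 0]

```text
time_s: 18.65
tcp_pos: [0.4433, 0.1934, 0.2164]
ee_rot: [[-1.0, -0.001, 0.0], [-0.001, 1.0, 0.0], [-0.0, 0.0, -1.0]]
wrist_force: [-0.1, 0.2, 0.2]
gripper_width: 1.0
gripper_force: 0.0
```

Request:
apply_moves:
  moves:
    - [[0, 0.038, 0], 0]
    - [[0, 0.038, 0], 0]
    - [[0, 0.038, 0], 0]
    - [[0, 0.015, 0], 0]
    - [[0, 0, 0], 0]

```text
time_s: 19.07
tcp_pos: [0.4436, 0.3236, 0.2154]
ee_rot: [[-1.0, -0.004, -0.0], [-0.004, 1.0, -0.0], [0.0, -0.0, -1.0]]
wrist_force: [-0.6, -0.8, -0.1]
gripper_width: 0.997
gripper_force: 0.0
```

```bash
python3 - <<'E'
from h import *
p=imaging.capture("wrist"); im=p["frame"].copy(); print(r.sense()["tcp_pos"],p["eye"],r.sense()["time_s"])
for k,z in dict(orange_soap=.036,display_tray=.016,cork_coaster=.006).items():
    for a in models.cut_out(p,k)[:2]:
        c=max(cv2.findContours(a["region"].astype(np.uint8),0,1)[0],key=cv2.contourArea)
        q=np.array([onz(p,u[0],z)[:2] for u in c]); m=cv2.minAreaRect(q.astype(np.float32)); print(k,a["confidence"],m)
        b=cv2.boxPoints(m); cv2.polylines(im,[proj(p,np.c_[b,[z]*4]).astype(np.int32)],True,(0,255,0))
cv2.imwrite("pics/w4.png",im)
t=imaging.capture("top"); cv2.imwrite("pics/t4.png",t["frame"][:290])
for k in("oil_tin","amber_bottle"): print(k,[onz(t,np.array(a["at"])*[640,400],.01)[:2] for a in models.place_of(t,k)[:1]])
E
```

```text
[0.44332292 0.3215991  0.21546446] [0.37458257 0.32256662 0.37740281] 19.1167
orange_soap 0.74 ((0.44393202662467957, 0.32255902886390686), (0.060521479696035385, 0.09028998017311096), 88.234375)
display_tray 0.82 ((0.44213956594467163, 0.32262536883354187), (0.2337605357170105, 0.11261729896068573), 89.00376892089844)
cork_coaster 0.83 ((0.4328016936779022, 0.12192406505346298), (0.10373897105455399, 0.10290740430355072), 81.29105377197266)
cork_coaster 0.76 ((0.4160201847553253, -0.022104069590568542), (0.05374732241034508, 0.10361931473016739), 77.65513610839844)
oil_tin [array([ 0.44707786, -0.23496112])]
amber_bottle [array([ 0.45143395, -0.34574193])]
```

View pics/w4.png

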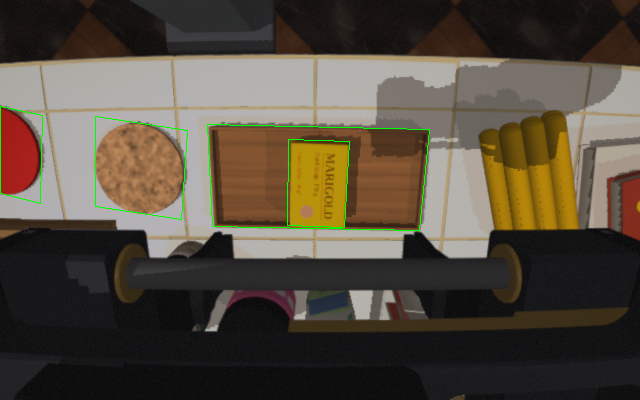

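Request:
apply_moves:
  moves:
    - [[0, 0, 0.04], 1.2]
    - [[0, 0, 0.04], 0]
    - [[0, 0, 0.04], 0]
    - [[0, 0, 0.04], 0]
    - [[0, 0, 0.02], 0]

```text
time_s: 19.83
tcp_pos: [0.4418, 0.3175, 0.0324]
ee_rot: [[-1.0, 0.023, -0.005], [0.023, 1.0, -0.005], [0.004, -0.005, -1.0]]
wrist_force: [0.0, -0.1, -0.6]
gripper_width: 1.003
gripper_force: 0.0
```

Request:
apply_moves:
  moves:
    - [[0, 0, 0], 0]
    - [[0, 0, 0.012], 0]
    - [[0, 0, 0.007], 0]
    - [[0, 0, 0], 0]
    - [[0, 0, 0], 0]

```text
time_s: 20.25
tcp_pos: [0.4442, 0.3208, 0.0185]
ee_rot: [[-1.0, 0.02, 0.001], [0.02, 1.0, 0.001], [-0.001, 0.001, -1.0]]
wrist_force: [0.7, 0.5, 0.0]
gripper_width: 0.997
gripper_force: 0.0
```

Request:
apply_moves:
  moves:
    - [[0, 0, 0], 0]
    - [[0, 0, 0], 0]
    - [[0, 0, 0], 0]
    - [[0, 0, 0], 0]
    - [[0, 0, 0], 0]
  hand: 0.03

```text
time_s: 20.67
tcp_pos: [0.4438, 0.3209, 0.0178]
ee_rot: [[-1.0, 0.02, 0.001], [0.02, 1.0, 0.001], [-0.001, 0.001, -1.0]]
wrist_force: [0.3, 0.5, 0.7]
gripper_width: 0.715
gripper_force: 0.3
```

Request:
apply_moves:
  moves:
    - [[0, 0, 0], 0]
    - [[0, 0, 0], 0]
    - [[0, 0, 0], 0]

```text
time_s: 20.92
tcp_pos: [0.4439, 0.321, 0.0177]
ee_rot: [[-1.0, 0.02, 0.001], [0.02, 1.0, 0.001], [-0.001, 0.001, -1.0]]
wrist_force: [-0.9, 0.8, 3.6]
gripper_width: 0.66
gripper_force: 30.0
```

Request:
apply_moves:
  moves:
    - [[0, 0, -0.01], 0]
    - [[0, 0, -0.02], 0]
    - [[0, 0, -0.03], 0]
    - [[0, 0, -0.02], 0]
    - [[0, 0, 0], 0]

```text
time_s: 21.33
tcp_pos: [0.4456, 0.3224, 0.1022]
ee_rot: [[-1.0, 0.019, 0.006], [0.019, 1.0, 0.006], [-0.006, 0.006, -1.0]]
wrist_force: [0.1, 0.3, -1.4]
gripper_width: 0.665
gripper_force: 30.0
```

Request:
apply_moves:
  moves:
    - [[0.0015, -0.02, 0], 0]
    - [[0.002, -0.035, 0], 0]
    - [[0.002, -0.035, 0], 0]
    - [[0.002, -0.035, 0], 0]
    - [[0, -0.035, 0], 0]

```text
time_s: 21.75
tcp_pos: [0.4314, 0.1586, 0.0969]
ee_rot: [[-1.0, 0.02, -0.002], [0.02, 1.0, -0.001], [0.002, -0.001, -1.0]]
wrist_force: [-0.1, 0.2, -0.8]
gripper_width: 0.661
gripper_force: 30.0
```

Request:
apply_moves:
  moves:
    - [[0, -0.025, 0], 0]
    - [[0, -0.014, 0], 0]
    - [[0, 0, 0.02], 0]
    - [[0, 0, 0.02], 0]
    - [[0, 0, 0], 0]

```text
time_s: 22.17
tcp_pos: [0.4292, 0.1194, 0.0544]
ee_rot: [[-1.0, 0.023, -0.007], [0.023, 1.0, -0.004], [0.007, -0.004, -1.0]]
wrist_force: [-0.8, -1.0, -0.4]
gripper_width: 0.665
gripper_force: 30.0
```

Request:
apply_moves:
  moves:
    - [[0, 0, 0], 0]
    - [[0, 0, 0], 0]

```text
time_s: 22.33
tcp_pos: [0.4324, 0.122, 0.0578]
ee_rot: [[-1.0, 0.02, 0.0], [0.02, 1.0, -0.0], [-0.0, -0.0, -1.0]]
wrist_force: [0.3, 0.4, -0.3]
gripper_width: 0.665
gripper_force: 30.0
```

```bash
python3 - <<'E'
from h import *
p=imaging.capture("wrist"); im=p["frame"].copy(); print(r.sense()["tcp_pos"],p["eye"],r.sense()["time_s"])
q=proj(p,[[.4327+.052*np.cos(t),.1217+.052*np.sin(t),.006] for t in np.arange(0,6.3,.1)]); cv2.polylines(im,[q.astype(np.int32)],True,(0,255,0)); cv2.imwrite("pics/w5.png",im)
E
```

```text
[0.43262645 0.12223038 0.0581182 ] [0.36331346 0.12252135 0.2197803 ] 22.3833
```

View pics/w5.png

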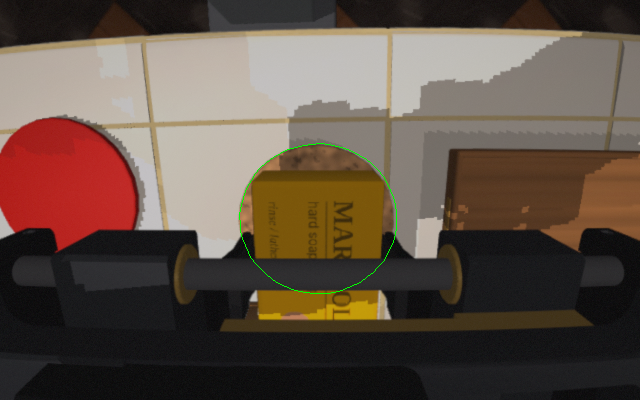

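The held soap is centred over the coaster. Now I lower it.

Request:
apply_moves:
  moves:
    - [[0, 0, 0.02], 0]
    - [[0, 0, 0.012], 0]
    - [[0, 0, 0.004], 0]
    - [[0, 0, 0], 0]
    - [[0, 0, 0], 0]

```text
time_s: 22.8
tcp_pos: [0.4327, 0.1222, 0.022]
ee_rot: [[-1.0, 0.02, 0.001], [0.02, 1.0, 0.001], [-0.001, 0.001, -1.0]]
wrist_force: [-0.6, 0.1, -1.5]
gripper_width: 0.662
gripper_force: 30.0
```

Request:
apply_moves:
  moves:
    - [[0, 0, 0.001], 0]
    - [[0, 0, 0.001], 0]
    - [[0, 0, 0.001], 0]
    - [[0, 0, 0], 0]
    - [[0, 0, 0], 0]

```text
time_s: 23.22
tcp_pos: [0.4322, 0.1218, 0.0185]
ee_rot: [[-1.0, 0.02, 0.0], [0.02, 1.0, 0.0], [-0.0, 0.0, -1.0]]
wrist_force: [-0.5, 0.4, -1.2]
gripper_width: 0.662
gripper_force: 30.0
```

Request:
apply_moves:
  moves:
    - [[0, 0, 0.001], 0]
    - [[0, 0, 0], 0]
    - [[0, 0, 0], 0]

```text
time_s: 23.47
tcp_pos: [0.4323, 0.1218, 0.0177]
ee_rot: [[-1.0, 0.02, 0.0], [0.02, 1.0, 0.0], [-0.0, 0.0, -1.0]]
wrist_force: [-0.5, -0.9, 3.6]
gripper_width: 0.661
gripper_force: 30.0
```

Request:
apply_moves:
  moves:
    - [[0, 0, 0], 0]
    - [[0, 0, 0], 0]
    - [[0, 0, 0], 0]
    - [[0, 0, 0], 0]
  hand: 0.087

```text
time_s: 23.8
tcp_pos: [0.4321, 0.1217, 0.0172]
ee_rot: [[-1.0, 0.02, -0.0], [0.02, 1.0, -0.0], [0.0, -0.0, -1.0]]
wrist_force: [-0.4, 0.7, 0.0]
gripper_width: 0.883
gripper_force: 0.0
```

Request:
apply_moves:
  moves:
    - [[0, 0, -0.02], 0]
    - [[0, 0, -0.04], 0]
    - [[0, 0, -0.04], 0]
    - [[0, 0, -0.04], 0]
    - [[0, -0.02, -0.03], 0]

```text
time_s: 24.22
tcp_pos: [0.4332, 0.1035, 0.1909]
ee_rot: [[-1.0, 0.017, 0.005], [0.017, 1.0, 0.002], [-0.005, 0.002, -1.0]]
wrist_force: [0.9, 0.5, 0.5]
gripper_width: 0.996
gripper_force: 0.0
```

Request:
apply_moves:
  moves:
    - [[-0.025, -0.025, -0.01], 0]
    - [[-0.025, -0.025, -0.01], 0]
    - [[-0.025, -0.025, -0.01], 0]
    - [[-0.025, -0.025, -0.01], 0]
    - [[-0.01, 0, 0], 0]

```text
time_s: 24.63
tcp_pos: [0.5428, -0.0037, 0.2291]
ee_rot: [[-1.0, 0.024, 0.004], [0.024, 1.0, -0.001], [-0.004, -0.0, -1.0]]
wrist_force: [0.9, 0.6, 1.4]
gripper_width: 0.998
gripper_force: 0.0
```

```bash
python3 - <<'E'
from h import *
p=imaging.capture("wrist"); im=p["frame"].copy(); print(r.sense()["tcp_pos"],p["eye"],r.sense()["time_s"])
for k,z in dict(orange_soap=.036,blue_soap=.03,cork_coaster=.006).items():
    for a in models.cut_out(p,k)[:1]:
        c=max(cv2.findContours(a["region"].astype(np.uint8),0,1)[0],key=cv2.contourArea)
        q=np.array([onz(p,u[0],z)[:2] for u in c]); m=cv2.minAreaRect(q.astype(np.float32)); print(k,a["confidence"],m)
        b=cv2.boxPoints(m); cv2.polylines(im,[proj(p,np.c_[b,[z]*4]).astype(np.int32)],True,(0,255,0))
cv2.imwrite("pics/w6.png",im)
E
```

```text
[ 0.54302308 -0.00221245  0.22760291] [ 0.47313037 -0.00279754  0.39077538] 24.6833
orange_soap 0.96 ((0.4345835745334625, 0.11768540740013123), (0.06627314537763596, 0.0876544862985611), 88.93771362304688)
blue_soap 0.91 ((0.5994988679885864, -0.0009919553995132446), (0.05809733644127846, 0.07436337321996689), 83.13301849365234)
cork_coaster 0.85 ((0.4322013258934021, 0.08025790005922318), (0.025526050478219986, 0.08504024893045425), 88.3733139038086)
```

View pics/w6.png

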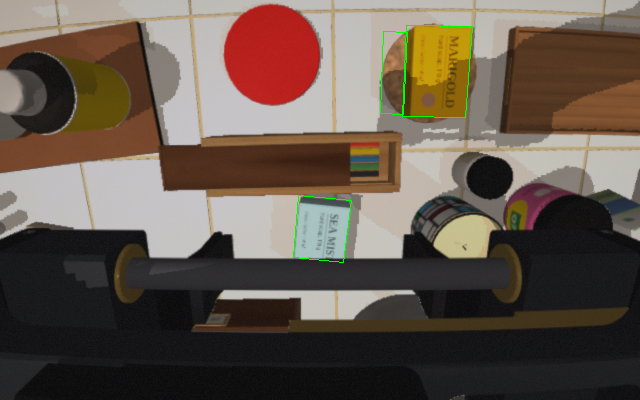

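The wrist view shows the blue soap at (322,230), its far end hidden by the gripper. The orange soap sits on the cork at (438,72). I cross-check with the top and scene cameras.

```bash
python3 - <<'E'
from h import *
np.set_printoptions(precision=4,suppress=True)
for n in("top","scene"):
    p=imaging.capture(n)
    for k,z in dict(blue_soap=.03,glass_candle=.075).items():
        for a in models.cut_out(p,k)[:1]:
            c=max(cv2.findContours(a["region"].astype(np.uint8),0,1)[0],key=cv2.contourArea)
            q=np.array([onz(p,u[0],z)[:2] for u in c]); print(n,k,a["confidence"],cv2.minAreaRect(q.astype(np.float32)))
    x=cv2.resize(p["frame"][80:230,230:430] if n=="top" else p["frame"][60:240,180:420],None,fx=3,fy=3)
    if n=="top":
        for z,col in((0,(0,0,255)),(.03,(0,255,0))):
            u=np.array([.12,.993]);v=np.array([.993,-.12]);b=np.array([np.r_[np.array([.6063,-.0018])+s*u*.029+t*v*.044,z] for s,t in((1,1),(1,-1),(-1,-1),(-1,1))])
            cv2.polylines(x,[((proj(p,b)-[230,80]+.5)*3).astype(np.int32)],True,col)
        cv2.imwrite("pics/t7.png",x)
E
```

```text
top glass_candle 0.5 ((0.4396965205669403, 0.3643897473812103), (0.10220926254987717, 0.10599402338266373), 89.17339324951172)
scene blue_soap 0.95 ((0.6143500208854675, 0.0024415887892246246), (0.07144079357385635, 0.09511078894138336), 82.24082946777344)
scene glass_candle 0.73 ((0.5823439359664917, 0.1584911197423935), (0.07921332120895386, 0.1476389616727829), 67.0699691772461)
```

View pics/t7.png

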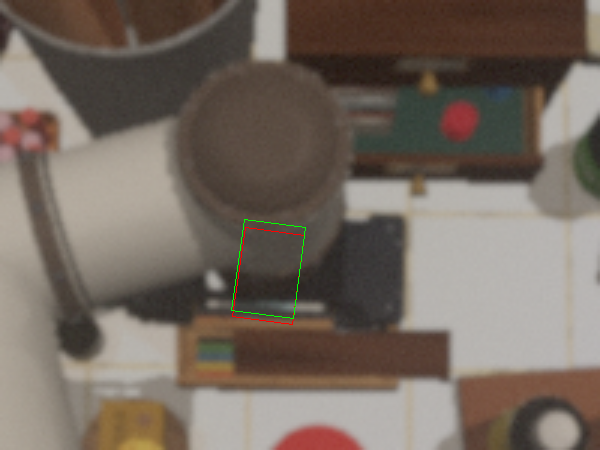

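The arm hides the soap from above now, so I measure in the first, unobstructed top picture, since the soap hasn't moved.

```bash
python3 - <<'E'
from h import *
p=imaging.capture("top"); f=cv2.imread("pics/top0.png")
x=f[145:190,295:345]; hsv=cv2.cvtColor(x,cv2.COLOR_BGR2HSV)
m=((hsv[...,0]>80)&(hsv[...,0]<110)&(hsv[...,1]>35)).astype(np.uint8)
m=cv2.morphologyEx(m,cv2.MORPH_CLOSE,np.ones((9,9)))
c=max(cv2.findContours(m,0,1)[0],key=cv2.contourArea)
q=np.array([onz(p,u[0]+[295,145],.03)[:2] for u in c]); R=cv2.minAreaRect(q.astype(np.float32)); print(R,cv2.boundingRect(c))
y=cv2.resize(x,None,fx=10,fy=10)
for col,ctr in(((0,255,0),(.606,-.002)),((0,0,255),(.618,-.004))):
    u=np.array([.12,.993]);v=np.array([.993,-.12]);b=np.array([np.r_[np.array(ctr)+s*u*.029+t*v*.044,.03] for s,t in((1,1),(1,-1),(-1,-1),(-1,1))])
    cv2.polylines(y,[((proj(p,b)-[295,145]+.5)*10).astype(np.int32)],True,col)
cv2.imwrite("pics/t8.png",y)
E
```

```text
Traceback (most recent call last):
ValueError: max() iterable argument is empty
```

```bash
python3 - <<'E'
from h import *
p=imaging.capture("top"); f=cv2.imread("pics/top0.png")
x=f[145:190,295:345]
y=cv2.resize(x,None,fx=10,fy=10)
for col,ctr in(((0,255,0),(.606,-.002)),((0,0,255),(.618,-.004))):
    u=np.array([.12,.993]);v=np.array([.993,-.12]);b=np.array([np.r_[np.array(ctr)+s*u*.029+t*v*.044,.03] for s,t in((1,1),(1,-1),(-1,-1),(-1,1))])
    cv2.polylines(y,[((proj(p,b)-[295,145]+.5)*10).astype(np.int32)],True,col)
cv2.imwrite("pics/t8.png",y)
E
```

```text
(no output)
```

View pics/t8.png

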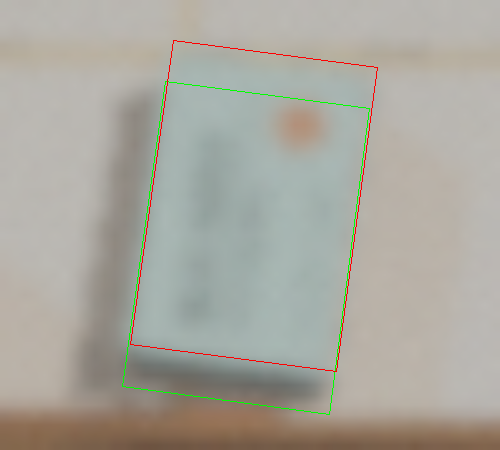

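The red outline fits, so the blue soap is at (0.618, -0.003) and rotated about 7°. Now the grasp.

Request:
apply_moves:
  moves:
    - [[0, 0, 0], 5.6]
    - [[-0.025, 0.003, 0], 0]
    - [[-0.025, 0.003, 0], 0]
    - [[-0.025, 0.002, 0], 0]
    - [[0, 0, 0], 0]
  hand: 0.08

```text
time_s: 25.65
tcp_pos: [0.6184, -0.0012, 0.2263]
ee_rot: [[-0.993, 0.118, 0.001], [0.118, 0.993, -0.001], [-0.001, -0.0, -1.0]]
wrist_force: [0.3, -0.0, -0.3]
gripper_width: 0.921
gripper_force: 0.0
```

Request:
apply_moves:
  moves:
    - [[0, 0, 0.03], 0]
    - [[0, 0, 0.03], 0]
    - [[0, 0, 0.03], 0]
    - [[0, 0, 0], 0]
    - [[0, 0, 0], 0]

```text
time_s: 26.07
tcp_pos: [0.614, -0.0016, 0.1364]
ee_rot: [[-0.993, 0.117, -0.004], [0.117, 0.993, -0.001], [0.003, -0.002, -1.0]]
wrist_force: [0.9, 0.2, -0.0]
gripper_width: 0.917
gripper_force: 0.0
```

```bash
python3 - <<'E'
from h import *
p=imaging.capture("wrist"); im=p["frame"].copy(); print(r.sense()["tcp_pos"],r.sense()["joints"])
u=np.array([.12,.993]);v=np.array([.993,-.12]);b=np.array([np.r_[np.array([.618,-.003])+s*u*.029+t*v*.044,.03] for s,t in((1,1),(1,-1),(-1,-1),(-1,1))])
cv2.polylines(im,[proj(p,b).astype(np.int32)],True,(0,0,255)); cv2.imwrite("pics/w8.png",im)
E
```

```text
[ 0.61561804 -0.00132958  0.13846992] [ 1.49498540e+01  2.50291641e+01 -7.63888959e+00  6.61887258e-02
 -5.72825928e+01 -1.11700223e+02]
```

View pics/w8.png

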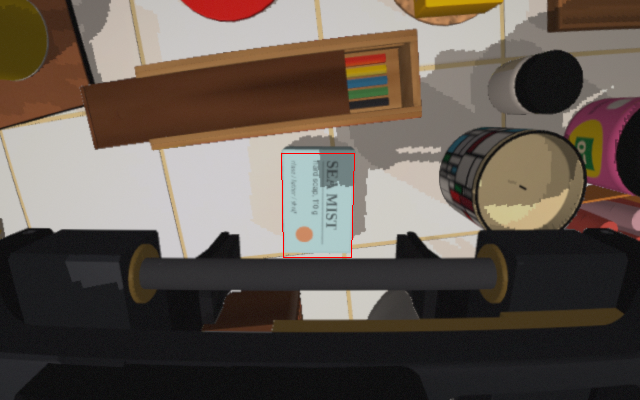

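The predicted outline matches the blue soap at (318,205), so I descend and grip.

Request:
apply_moves:
  moves:
    - [[-0.002, -0.001, 0.03], 0]
    - [[0, 0, 0.03], 0]
    - [[0, 0, 0.03], 0]
    - [[0, 0, 0.015], 0]
    - [[0, 0, 0], 0]

```text
time_s: 26.53
tcp_pos: [0.6161, -0.0027, 0.031]
ee_rot: [[-0.993, 0.118, -0.003], [0.118, 0.993, -0.001], [0.003, -0.001, -1.0]]
wrist_force: [-0.5, -0.1, 0.1]
gripper_width: 0.919
gripper_force: 0.0
```

Request:
apply_moves:
  moves:
    - [[0, 0, 0], 0]
    - [[0, 0, 0.01], 0]
    - [[0, 0, 0.005], 0]
    - [[0, 0, 0], 0]
    - [[0, 0, 0], 0]

```text
time_s: 26.95
tcp_pos: [0.6172, -0.0025, 0.0179]
ee_rot: [[-0.993, 0.118, 0.001], [0.118, 0.993, 0.0], [-0.001, 0.0, -1.0]]
wrist_force: [-1.0, 0.3, 1.0]
gripper_width: 0.918
gripper_force: 0.0
```

Request:
apply_moves:
  moves:
    - [[0, 0, 0], 0]
    - [[0, 0, 0], 0]
    - [[0, 0, 0], 0]
    - [[0, 0, 0], 0]
    - [[0, 0, 0], 0]
  hand: 0.03

```text
time_s: 27.37
tcp_pos: [0.617, -0.0026, 0.0175]
ee_rot: [[-0.993, 0.118, 0.0], [0.118, 0.993, 0.0], [-0.0, 0.0, -1.0]]
wrist_force: [-0.2, 0.2, 0.3]
gripper_width: 0.661
gripper_force: 30.0
```

Request:
apply_moves:
  moves:
    - [[0, 0, 0], 0]
    - [[0, 0, 0], 0]

```text
time_s: 27.53
tcp_pos: [0.617, -0.0025, 0.0175]
ee_rot: [[-0.993, 0.118, 0.0], [0.118, 0.993, 0.0], [-0.0, 0.0, -1.0]]
wrist_force: [0.1, 0.3, 1.4]
gripper_width: 0.652
gripper_force: 30.0
```

Request:
apply_moves:
  moves:
    - [[0, 0, -0.01], 0]
    - [[0, 0, -0.025], 0]
    - [[0, 0, -0.035], 0]
    - [[0, 0, -0.035], 0]
    - [[0, 0, -0.035], 0]

```text
time_s: 27.95
tcp_pos: [0.6164, -0.0028, 0.1591]
ee_rot: [[-0.993, 0.118, -0.001], [0.118, 0.993, -0.0], [0.001, -0.0, -1.0]]
wrist_force: [0.8, -0.3, -1.3]
gripper_width: 0.663
gripper_force: 30.0
```

Request:
apply_moves:
  moves:
    - [[0, 0, 0], -3]
    - [[0, 0, 0], -2.6]
    - [[0.0105, 0.0165, 0], 0]
    - [[0.018, 0.032, 0], 0]
    - [[0.018, 0.032, 0], 0]

```text
time_s: 28.37
tcp_pos: [0.5714, 0.0787, 0.1576]
ee_rot: [[-1.0, 0.023, -0.0], [0.023, 1.0, 0.0], [0.0, 0.0, -1.0]]
wrist_force: [0.7, 0.5, -0.7]
gripper_width: 0.658
gripper_force: 30.0
```

Request:
apply_moves:
  moves:
    - [[0.018, 0.032, 0], 0]
    - [[0.018, 0.032, 0], 0]
    - [[0.018, 0.032, 0], 0]
    - [[0.018, 0.032, 0], 0]
    - [[0.018, 0.032, 0], 0]

```text
time_s: 28.78
tcp_pos: [0.4841, 0.2418, 0.158]
ee_rot: [[-1.0, 0.02, 0.0], [0.02, 1.0, 0.0], [-0.0, 0.0, -1.0]]
wrist_force: [0.3, 0.3, -0.6]
gripper_width: 0.665
gripper_force: 30.0
```

Request:
apply_moves:
  moves:
    - [[0.018, 0.032, 0], 0]
    - [[0.018, 0.032, 0], 0]
    - [[0.008, 0.017, 0], 0]
    - [[0, 0, 0], 0]
    - [[0, 0, 0], 0]

```text
time_s: 29.2
tcp_pos: [0.4423, 0.3232, 0.1576]
ee_rot: [[-1.0, 0.018, -0.0], [0.018, 1.0, -0.0], [0.0, -0.0, -1.0]]
wrist_force: [-0.5, -0.1, -1.5]
gripper_width: 0.66
gripper_force: 30.0
```

Request:
apply_moves:
  moves:
    - [[0, 0, 0.03], 0]
    - [[0, 0, 0.03], 0]
    - [[0, 0, 0.03], 0]
    - [[0, 0, 0], 0]
    - [[0, 0, 0], 0]

```text
time_s: 29.62
tcp_pos: [0.443, 0.3206, 0.0666]
ee_rot: [[-1.0, 0.022, -0.002], [0.022, 1.0, -0.003], [0.002, -0.003, -1.0]]
wrist_force: [0.1, 0.1, -0.2]
gripper_width: 0.66
gripper_force: 30.0
```

Request:
apply_moves:
  moves:
    - [[0, 0.001, 0.02], 0]
    - [[0, 0, 0.012], 0]
    - [[0, 0, 0.006], 0]
    - [[0, 0, 0], 0]
    - [[0, 0, 0], 0]

```text
time_s: 30.03
tcp_pos: [0.444, 0.324, 0.0309]
ee_rot: [[-1.0, 0.02, 0.002], [0.02, 1.0, 0.002], [-0.002, 0.002, -1.0]]
wrist_force: [-0.2, 0.6, -0.6]
gripper_width: 0.664
gripper_force: 30.0
```

Request:
apply_moves:
  moves:
    - [[0, 0, 0.002], 0]
    - [[0, 0, 0.001], 0]
    - [[0, 0, 0.001], 0]
    - [[0, 0, 0], 0]
    - [[0, 0, 0], 0]

```text
time_s: 30.45
tcp_pos: [0.443, 0.3236, 0.0255]
ee_rot: [[-1.0, 0.02, 0.0], [0.02, 1.0, 0.0], [-0.0, 0.0, -1.0]]
wrist_force: [0.3, -0.4, -0.8]
gripper_width: 0.662
gripper_force: 30.0
```

Request:
apply_moves:
  moves:
    - [[0, -0.001, 0.001], 0]
    - [[0, 0, 0.0005], 0]
    - [[0, 0, 0.0005], 0]
    - [[0, 0, 0.0005], 0]
    - [[0, 0, 0], 0]

```text
time_s: 30.87
tcp_pos: [0.4429, 0.3224, 0.0235]
ee_rot: [[-1.0, 0.02, -0.0], [0.02, 1.0, -0.0], [0.0, -0.0, -1.0]]
wrist_force: [-1.6, -1.3, 5.0]
gripper_width: 0.664
gripper_force: 30.0
```

Request:
apply_moves:
  moves:
    - [[0, 0, 0], 0]
    - [[0, 0, 0], 0]
    - [[0, 0, 0], 0]
    - [[0, 0, 0], 0]
  hand: 0.085

```text
time_s: 31.2
tcp_pos: [0.443, 0.3226, 0.0227]
ee_rot: [[-1.0, 0.02, 0.0], [0.02, 1.0, 0.0], [-0.0, 0.0, -1.0]]
wrist_force: [-0.1, -0.6, -0.3]
gripper_width: 0.885
gripper_force: 0.0
```

Request:
apply_moves:
  moves:
    - [[0, 0, -0.02], 0]
    - [[0, 0, -0.04], 0]
    - [[0, 0, -0.04], 0]
    - [[0, 0, -0.04], 0]
    - [[0, 0, -0.04], 0]

```text
time_s: 31.62
tcp_pos: [0.4427, 0.3222, 0.2047]
ee_rot: [[-1.0, 0.02, -0.0], [0.02, 1.0, -0.0], [0.0, -0.0, -1.0]]
wrist_force: [-1.0, 0.1, -0.7]
gripper_width: 0.977
gripper_force: 0.0
```

Request:
apply_moves:
  moves:
    - [[0, 0, -0.02], -1.2]
    - [[0, 0, 0], 0]

```text
time_s: 31.78
tcp_pos: [0.4453, 0.3246, 0.2291]
ee_rot: [[-1.0, -0.002, 0.009], [-0.002, 1.0, 0.009], [-0.009, 0.009, -1.0]]
wrist_force: [1.0, 0.9, 0.4]
gripper_width: 0.975
gripper_force: 0.0
```

```bash
python3 - <<'E'
from h import *
p=imaging.capture("wrist"); im=p["frame"].copy(); print(r.sense()["tcp_pos"],p["eye"],r.sense()["time_s"])
for k,z in dict(orange_soap=.036,blue_soap=.036,display_tray=.016,cork_coaster=.006).items():
    for a in models.cut_out(p,k)[:1]:
        c=max(cv2.findContours(a["region"].astype(np.uint8),0,1)[0],key=cv2.contourArea)
        q=np.array([onz(p,u[0],z)[:2] for u in c]); m=cv2.minAreaRect(q.astype(np.float32)); print(k,a["confidence"],m)
        b=cv2.boxPoints(m); cv2.polylines(im,[proj(p,np.c_[b,[z]*4]).astype(np.int32)],True,(0,255,0))
cv2.imwrite("pics/w9.png",im)
E
```

```text
[0.443883   0.32360444 0.22572902] [0.37480416 0.32227026 0.39042418] 31.8333
orange_soap 0.62 ((0.43435874581336975, 0.12775945663452148), (0.07187841087579727, 0.09053272008895874), 87.63578796386719)
blue_soap 0.94 ((0.43903982639312744, 0.3218138515949249), (0.05731160193681717, 0.08904337882995605), 88.84105682373047)
display_tray 0.62 ((0.44190821051597595, 0.32350632548332214), (0.23528650403022766, 0.11306171864271164), 89.32756042480469)
cork_coaster 0.59 ((0.4333154857158661, 0.16151928901672363), (0.024310655891895294, 0.08243618905544281), 89.05317687988281)
```

View pics/w9.png

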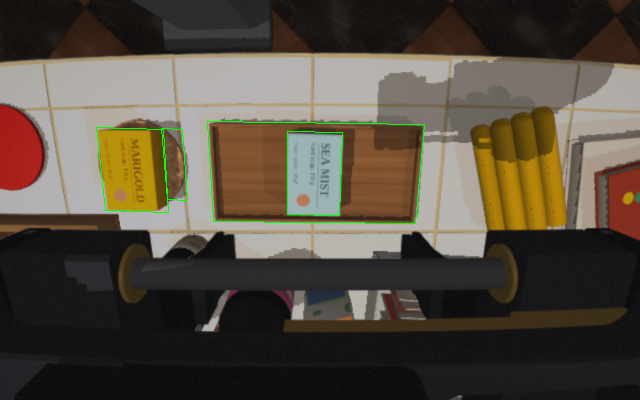

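The blue soap lies flat at (0.439, 0.322), within 3 mm of the tray's centre, and the orange soap is centred on the cork. Now the tin goes back.

Request:
apply_moves:
  moves:
    - [[0, -0.038, 0], 0]
    - [[0, -0.038, 0], 0]
    - [[0, -0.038, 0], 0]
    - [[0, -0.038, 0], 0]
    - [[0, -0.038, 0], 0]
  hand: 0.06

```text
time_s: 32.45
tcp_pos: [0.4421, 0.1306, 0.2213]
ee_rot: [[-1.0, -0.001, -0.003], [-0.001, 1.0, -0.002], [0.003, -0.002, -1.0]]
wrist_force: [0.6, -0.9, 0.9]
gripper_width: 0.721
gripper_force: 0.0
```

Request:
apply_moves:
  moves:
    - [[0, -0.038, 0], 0]
    - [[0, -0.038, 0], 0]
    - [[0, -0.038, 0], 0]
    - [[0, -0.038, 0], 0]
    - [[0, -0.038, 0], 0]

```text
time_s: 32.87
tcp_pos: [0.4422, -0.0593, 0.2216]
ee_rot: [[-1.0, -0.001, -0.003], [-0.001, 1.0, -0.001], [0.003, -0.001, -1.0]]
wrist_force: [1.5, -0.4, 0.6]
gripper_width: 0.693
gripper_force: 0.0
```

Request:
apply_moves:
  moves:
    - [[0, -0.038, 0], 0]
    - [[0, -0.038, 0], 0]
    - [[0, -0.038, 0], 0]
    - [[0, -0.038, 0], 0]
    - [[0, -0.03, 0], 0]

```text
time_s: 33.28
tcp_pos: [0.4423, -0.2418, 0.2212]
ee_rot: [[-1.0, 0.001, -0.003], [0.001, 1.0, 0.0], [0.003, 0.0, -1.0]]
wrist_force: [0.3, 0.7, -0.3]
gripper_width: 0.691
gripper_force: 0.0
```

Request:
apply_moves:
  moves:
    - [[0, 0, 0.03], 0]
    - [[0, 0, 0.02], 0]
    - [[0, 0, 0], 0]
    - [[0, 0, 0], 0]
    - [[0, 0, 0], 0]

```text
time_s: 33.7
tcp_pos: [0.4439, -0.2396, 0.1733]
ee_rot: [[-1.0, -0.002, 0.0], [-0.002, 1.0, -0.001], [-0.0, -0.001, -1.0]]
wrist_force: [0.6, -0.2, -0.1]
gripper_width: 0.69
gripper_force: 0.0
```

```bash
python3 - <<'E'
from h import *
p=imaging.capture("wrist"); im=p["frame"].copy(); print(r.sense()["tcp_pos"],r.sense()["time_s"])
for c,z,a in(((.444,-.2435),.138,.0185),((.452,-.350),.160,.0155)):
    q=proj(p,[[c[0]+a*np.cos(t),c[1]+a*np.sin(t),z] for t in np.arange(0,6.3,.2)]); cv2.polylines(im,[q.astype(np.int32)],True,(0,255,0))
cv2.imwrite("pics/w10.png",im)
E
```

```text
[ 0.44429375 -0.23949057  0.17388999] 33.75
```

View pics/w10.png

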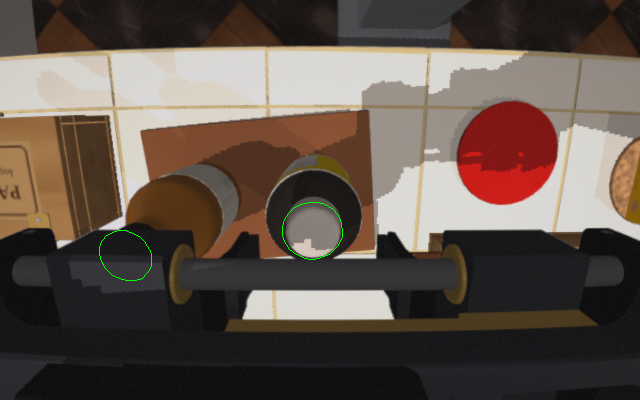

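The tin is where expected, with its cap at (312,230). I grip it.

Request:
apply_moves:
  moves:
    - [[0, -0.004, 0.02], 0]
    - [[0, 0, 0.02], 0]
    - [[0, 0, 0.012], 0]
    - [[0, 0, 0.004], 0]
    - [[0, 0, 0], 0]

```text
time_s: 34.17
tcp_pos: [0.4436, -0.2432, 0.117]
ee_rot: [[-1.0, -0.002, -0.0], [-0.002, 1.0, -0.0], [0.0, -0.0, -1.0]]
wrist_force: [-0.2, -0.8, -0.5]
gripper_width: 0.689
gripper_force: 0.0
```

Request:
apply_moves:
  moves:
    - [[0, 0, 0], 0]
    - [[0, 0, 0], 0]
    - [[0, 0, 0], 0]

```text
time_s: 34.42
tcp_pos: [0.4442, -0.2436, 0.1181]
ee_rot: [[-1.0, -0.001, 0.002], [-0.001, 1.0, -0.001], [-0.002, -0.001, -1.0]]
wrist_force: [0.3, -0.3, 0.9]
gripper_width: 0.69
gripper_force: 0.0
```

Request:
apply_moves:
  moves:
    - [[0, 0, 0], 0]
    - [[0, 0, 0], 0]
    - [[0, 0, 0], 0]
    - [[0, 0, 0], 0]
    - [[0, 0, 0], 0]
  hand: 0.0

```text
time_s: 34.83
tcp_pos: [0.4433, -0.2434, 0.1169]
ee_rot: [[-1.0, -0.001, 0.0], [-0.001, 1.0, 0.0], [-0.0, 0.0, -1.0]]
wrist_force: [0.4, 0.6, -0.0]
gripper_width: 0.414
gripper_force: 30.0
```

Request:
apply_moves:
  moves:
    - [[0, 0, 0], 0]
    - [[0, 0, -0.01], 0]
    - [[0, 0, -0.02], 0]
    - [[0, 0, -0.03], 0]
    - [[0, 0, -0.03], 0]

```text
time_s: 35.25
tcp_pos: [0.4422, -0.2432, 0.2072]
ee_rot: [[-1.0, -0.0, -0.003], [-0.0, 1.0, 0.001], [0.003, 0.001, -1.0]]
wrist_force: [0.8, 0.2, -2.4]
gripper_width: 0.416
gripper_force: 30.0
```

Request:
apply_moves:
  moves:
    - [[0, 0.015, 0], 0]
    - [[0, 0.03, 0], 0]
    - [[0, 0.035, 0], 0]
    - [[0, 0.035, 0], 0]
    - [[0, 0.035, 0], 0]

```text
time_s: 35.67
tcp_pos: [0.4424, -0.0923, 0.207]
ee_rot: [[-1.0, 0.001, -0.001], [0.001, 1.0, 0.0], [0.001, 0.0, -1.0]]
wrist_force: [0.2, 0.7, -2.5]
gripper_width: 0.419
gripper_force: 30.0
```

Request:
apply_moves:
  moves:
    - [[0, 0.035, 0], 0]
    - [[0, 0.035, 0], 0]
    - [[0, 0.035, 0], 0]
    - [[0, 0.035, 0], 0]
    - [[0, 0.035, 0], 0]

```text
time_s: 36.08
tcp_pos: [0.4423, 0.083, 0.2071]
ee_rot: [[-1.0, -0.001, -0.0], [-0.001, 1.0, 0.0], [0.0, 0.0, -1.0]]
wrist_force: [0.6, -0.1, -2.5]
gripper_width: 0.416
gripper_force: 30.0
```

Request:
apply_moves:
  moves:
    - [[0.001, 0.035, 0], 0]
    - [[0.001, 0.035, 0], 0]
    - [[0.001, 0.035, 0], 0]
    - [[0.001, 0.035, 0], 0]
    - [[0, 0.035, 0], 0]

```text
time_s: 36.5
tcp_pos: [0.4381, 0.2579, 0.207]
ee_rot: [[-1.0, -0.001, -0.001], [-0.001, 1.0, -0.0], [0.001, -0.0, -1.0]]
wrist_force: [0.7, -0.3, -2.5]
gripper_width: 0.418
gripper_force: 30.0
```

Request:
apply_moves:
  moves:
    - [[0, 0.035, 0], 0]
    - [[0, 0.035, 0], 0]
    - [[0, 0.03, 0], 0]
    - [[0, 0.025, 0], 0]
    - [[0, 0.014, 0], 0]

```text
time_s: 36.92
tcp_pos: [0.4385, 0.398, 0.2063]
ee_rot: [[-1.0, -0.002, -0.0], [-0.002, 1.0, -0.0], [0.0, -0.0, -1.0]]
wrist_force: [-0.2, -0.1, -1.9]
gripper_width: 0.42
gripper_force: 30.0
```

Request:
apply_moves:
  moves:
    - [[0, 0, 0], 0]
    - [[0, 0, 0.03], 0]
    - [[0, 0, 0.03], 0]
    - [[0, 0, 0], 0]
    - [[0, 0, 0], 0]

```text
time_s: 37.33
tcp_pos: [0.4384, 0.3934, 0.1458]
ee_rot: [[-1.0, -0.0, -0.002], [0.0, 1.0, -0.005], [0.002, -0.005, -1.0]]
wrist_force: [0.3, 0.4, -2.4]
gripper_width: 0.415
gripper_force: 30.0
```

Request:
apply_moves:
  moves:
    - [[0, 0, 0], 0]
    - [[0, 0, 0], 0]

```text
time_s: 37.5
tcp_pos: [0.4401, 0.3962, 0.1493]
ee_rot: [[-1.0, -0.001, 0.003], [-0.001, 1.0, 0.003], [-0.003, 0.003, -1.0]]
wrist_force: [-1.0, 0.7, -2.4]
gripper_width: 0.417
gripper_force: 30.0
```

Request:
apply_moves:
  moves:
    - [[0, 0, 0.015], 0]
    - [[0, 0, 0.01], 0]
    - [[0, 0, 0.005], 0]
    - [[0, 0, 0], 0]
    - [[0, 0, 0], 0]

```text
time_s: 37.92
tcp_pos: [0.4392, 0.3956, 0.1171]
ee_rot: [[-1.0, -0.001, 0.0], [-0.001, 1.0, -0.0], [-0.0, -0.0, -1.0]]
wrist_force: [0.4, -0.1, -2.3]
gripper_width: 0.418
gripper_force: 30.0
```

Request:
apply_moves:
  moves:
    - [[0, 0, 0.002], 0]
    - [[0, 0, 0.001], 0]
    - [[0, 0, 0], 0]
    - [[0, 0, 0], 0]
    - [[0, 0, 0], 0]

```text
time_s: 38.33
tcp_pos: [0.439, 0.3956, 0.114]
ee_rot: [[-1.0, -0.001, 0.0], [-0.001, 1.0, 0.0], [-0.0, 0.0, -1.0]]
wrist_force: [0.0, -0.6, -2.8]
gripper_width: 0.42
gripper_force: 30.0
```

Request:
apply_moves:
  moves:
    - [[0, 0, 0.001], 0]
    - [[0, 0, 0.0005], 0]
    - [[0, 0, 0], 0]
    - [[0, 0, 0], 0]
    - [[0, 0, 0], 0]

```text
time_s: 38.75
tcp_pos: [0.4392, 0.3958, 0.1129]
ee_rot: [[-1.0, -0.001, 0.001], [-0.001, 1.0, 0.001], [-0.001, 0.001, -1.0]]
wrist_force: [-0.5, -0.1, 1.0]
gripper_width: 0.417
gripper_force: 30.0
```

Request:
apply_moves:
  moves:
    - [[0, 0, 0.0005], 0]
    - [[0, 0, 0], 0]
    - [[0, 0, 0], 0]
    - [[0, 0, 0], 0]
    - [[0, 0, 0], 0]
  hand: 0.06

```text
time_s: 39.17
tcp_pos: [0.4389, 0.3954, 0.1117]
ee_rot: [[-1.0, -0.001, -0.0], [-0.001, 1.0, -0.0], [0.0, -0.0, -1.0]]
wrist_force: [-0.1, -0.5, 1.1]
gripper_width: 0.666
gripper_force: 0.0
```

Request:
apply_moves:
  moves:
    - [[0, 0, -0.02], 0]
    - [[0, 0, -0.03], 0]
    - [[0, 0, -0.04], 0]
    - [[0, 0, -0.02], 0]
    - [[0, -0.024, 0], 0]

```text
time_s: 39.58
tcp_pos: [0.4416, 0.3762, 0.2276]
ee_rot: [[-1.0, -0.004, 0.009], [-0.004, 1.0, 0.01], [-0.009, 0.01, -1.0]]
wrist_force: [0.6, -1.0, -0.0]
gripper_width: 0.691
gripper_force: 0.0
```

Request:
apply_moves:
  moves:
    - [[0, -0.038, 0], 0]
    - [[0, -0.038, 0], 0]
    - [[0, -0.038, 0], 0]
    - [[0, -0.038, 0], 0]
    - [[0, -0.038, 0], 0]

```text
time_s: 40.0
tcp_pos: [0.4386, 0.1798, 0.2219]
ee_rot: [[-1.0, -0.001, 0.0], [-0.001, 1.0, 0.0], [-0.0, 0.0, -1.0]]
wrist_force: [1.0, -0.3, 0.1]
gripper_width: 0.688
gripper_force: 0.0
```

Request:
apply_moves:
  moves:
    - [[0, -0.038, 0], 0]
    - [[0, -0.038, 0], 0]
    - [[0, -0.038, 0], 0]
    - [[0, -0.038, 0], 0]
    - [[0, -0.038, 0], 0]

```text
time_s: 40.42
tcp_pos: [0.4387, -0.0102, 0.2222]
ee_rot: [[-1.0, -0.001, 0.001], [-0.001, 1.0, 0.0], [-0.001, 0.0, -1.0]]
wrist_force: [0.9, 0.1, 0.5]
gripper_width: 0.69
gripper_force: 0.0
```

Request:
apply_moves:
  moves:
    - [[0, -0.038, 0], 0]
    - [[0, -0.038, 0], 0]
    - [[0, -0.038, 0], 0]
    - [[0, -0.038, 0], 0]
    - [[0, -0.038, 0], 0]

```text
time_s: 40.83
tcp_pos: [0.4389, -0.2004, 0.2221]
ee_rot: [[-1.0, -0.001, 0.001], [-0.001, 1.0, -0.0], [-0.001, -0.0, -1.0]]
wrist_force: [1.0, 0.8, -0.3]
gripper_width: 0.691
gripper_force: 0.0
```

Request:
apply_moves:
  moves:
    - [[-0.004, -0.038, 0], 0]
    - [[-0.004, -0.038, 0], 0]
    - [[-0.003, -0.038, 0], 0]
    - [[-0.002, -0.038, 0], 0]
    - [[0, 0, 0], 0]

```text
time_s: 41.25
tcp_pos: [0.4523, -0.3559, 0.2209]
ee_rot: [[-1.0, 0.005, -0.001], [0.005, 1.0, -0.001], [0.001, -0.001, -1.0]]
wrist_force: [0.9, 1.2, -0.3]
gripper_width: 0.692
gripper_force: 0.0
```

Request:
apply_moves:
  moves:
    - [[0, 0, 0.025], 0]
    - [[0, 0, 0.02], 0]
    - [[0, 0, 0], 0]
    - [[0, 0, 0], 0]
    - [[0, 0, 0], 0]

```text
time_s: 41.67
tcp_pos: [0.4531, -0.3507, 0.1781]
ee_rot: [[-1.0, -0.001, 0.001], [-0.001, 1.0, -0.001], [-0.001, -0.001, -1.0]]
wrist_force: [1.0, 0.3, 0.3]
gripper_width: 0.688
gripper_force: 0.0
```

```bash
python3 - <<'E'
from h import *
p=imaging.capture("wrist"); im=p["frame"].copy(); print(r.sense()["tcp_pos"],r.sense()["time_s"])
q=proj(p,[[.452+.0155*np.cos(t),-.35+.0155*np.sin(t),.16] for t in np.arange(0,6.3,.2)]); cv2.polylines(im,[q.astype(np.int32)],True,(0,255,0))
cv2.imwrite("pics/w11.png",im)
E
```

```text
[ 0.45336605 -0.35073011  0.17849012] 41.7167
```

View pics/w11.png

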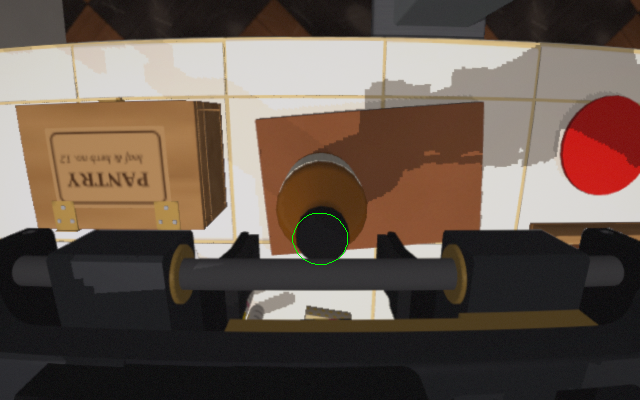

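The bottle cap at (320,238) matches the prediction. I grip it.

Request:
apply_moves:
  moves:
    - [[0, 0, 0.02], 0]
    - [[0, 0, 0.012], 0]
    - [[0, 0, 0.006], 0]
    - [[0, 0, 0], 0]
    - [[0, 0, 0], 0]

```text
time_s: 42.13
tcp_pos: [0.4531, -0.3507, 0.1399]
ee_rot: [[-1.0, -0.001, 0.001], [-0.001, 1.0, -0.001], [-0.001, -0.001, -1.0]]
wrist_force: [-0.2, -0.2, -0.2]
gripper_width: 0.691
gripper_force: 0.0
```

Request:
apply_moves:
  moves:
    - [[0, 0, 0], 0]
    - [[0, 0, 0], 0]
    - [[0, 0, 0], 0]
    - [[0, 0, 0], 0]
    - [[0, 0, 0], 0]
  hand: 0.0

```text
time_s: 42.55
tcp_pos: [0.4525, -0.3505, 0.1392]
ee_rot: [[-1.0, -0.001, 0.001], [-0.001, 1.0, -0.0], [-0.001, -0.0, -1.0]]
wrist_force: [-0.8, 0.9, 1.1]
gripper_width: 0.399
gripper_force: 0.2
```

Request:
apply_moves:
  moves:
    - [[0, 0, 0], 0]
    - [[0, 0, 0], 0]

```text
time_s: 42.72
tcp_pos: [0.4525, -0.3504, 0.139]
ee_rot: [[-1.0, -0.001, 0.0], [-0.001, 1.0, 0.0], [-0.0, 0.0, -1.0]]
wrist_force: [-0.5, 0.9, 2.1]
gripper_width: 0.349
gripper_force: 30.0
```

Request:
apply_moves:
  moves:
    - [[0, 0, -0.01], 0]
    - [[0, 0, -0.02], 0]
    - [[0, 0, -0.03], 0]
    - [[0, 0, -0.025], 0]
    - [[0, 0, 0], 0]

```text
time_s: 43.13
tcp_pos: [0.4548, -0.3523, 0.2302]
ee_rot: [[-1.0, -0.002, 0.009], [-0.002, 1.0, -0.006], [-0.009, -0.006, -1.0]]
wrist_force: [1.2, -1.1, -1.0]
gripper_width: 0.346
gripper_force: 30.1
```

Request:
apply_moves:
  moves:
    - [[0, 0.015, 0], 0]
    - [[0, 0.03, 0], 0]
    - [[0, 0.035, 0], 0]
    - [[0, 0.035, 0], 0]
    - [[0, 0.035, 0], 0]

```text
time_s: 43.55
tcp_pos: [0.4514, -0.1991, 0.2232]
ee_rot: [[-1.0, 0.001, -0.001], [0.001, 1.0, 0.001], [0.001, 0.001, -1.0]]
wrist_force: [-0.3, 0.5, -2.2]
gripper_width: 0.35
gripper_force: 30.1
```

Request:
apply_moves:
  moves:
    - [[0.001, 0.035, 0], 0]
    - [[0.001, 0.035, 0], 0]
    - [[0.001, 0.035, 0], 0]
    - [[0.001, 0.035, 0], 0]
    - [[0.001, 0.035, 0], 0]

```text
time_s: 43.97
tcp_pos: [0.4462, -0.024, 0.2236]
ee_rot: [[-1.0, -0.0, -0.001], [-0.0, 1.0, 0.0], [0.001, 0.0, -1.0]]
wrist_force: [0.7, 0.0, -2.1]
gripper_width: 0.348
gripper_force: 30.1
```

Request:
apply_moves:
  moves:
    - [[0.001, 0.035, 0], 0]
    - [[0.001, 0.035, 0], 0]
    - [[0, 0.035, 0], 0]
    - [[0, 0.035, 0], 0]
    - [[0, 0.035, 0], 0]

```text
time_s: 44.38
tcp_pos: [0.4442, 0.151, 0.2237]
ee_rot: [[-1.0, -0.001, -0.001], [-0.001, 1.0, -0.0], [0.001, -0.0, -1.0]]
wrist_force: [1.6, -0.0, -2.0]
gripper_width: 0.35
gripper_force: 30.1
```

Request:
apply_moves:
  moves:
    - [[0, 0.035, 0], 0]
    - [[0, 0.03, 0], 0]
    - [[0, 0.02, 0], 0]
    - [[0, 0.014, 0], 0]
    - [[0, 0, 0], 0]

```text
time_s: 44.8
tcp_pos: [0.4449, 0.2506, 0.2232]
ee_rot: [[-1.0, -0.003, -0.0], [-0.003, 1.0, -0.0], [0.0, -0.0, -1.0]]
wrist_force: [0.9, -0.1, -2.0]
gripper_width: 0.346
gripper_force: 30.1
```

Request:
apply_moves:
  moves:
    - [[0, 0, 0.02], 0]
    - [[0, 0, 0.03], 0]
    - [[0, 0, 0], 0]
    - [[0, 0, 0], 0]
    - [[0, 0, 0], 0]

```text
time_s: 45.22
tcp_pos: [0.4459, 0.2483, 0.1751]
ee_rot: [[-1.0, -0.0, 0.002], [-0.0, 1.0, 0.0], [-0.002, 0.0, -1.0]]
wrist_force: [-0.1, 0.4, -1.7]
gripper_width: 0.351
gripper_force: 30.1
```

Request:
apply_moves:
  moves:
    - [[0, 0, 0.02], 0]
    - [[0, 0, 0.01], 0]
    - [[0, 0, 0.004], 0]
    - [[0, 0, 0], 0]
    - [[0, 0, 0], 0]

```text
time_s: 45.63
tcp_pos: [0.4455, 0.2487, 0.1406]
ee_rot: [[-1.0, -0.001, 0.001], [-0.001, 1.0, 0.0], [-0.001, 0.0, -1.0]]
wrist_force: [-0.5, -0.0, -1.8]
gripper_width: 0.349
gripper_force: 30.1
```

Request:
apply_moves:
  moves:
    - [[0, 0, 0.002], 0]
    - [[0, 0, 0.001], 0]
    - [[0, 0, 0], 0]
    - [[0, 0, 0], 0]
    - [[0, 0, 0], 0]

```text
time_s: 46.05
tcp_pos: [0.4451, 0.2486, 0.137]
ee_rot: [[-1.0, -0.001, 0.0], [-0.001, 1.0, 0.0], [-0.0, 0.0, -1.0]]
wrist_force: [-0.1, 0.4, -2.8]
gripper_width: 0.348
gripper_force: 30.1
```

Request:
apply_moves:
  moves:
    - [[0, 0, 0.001], 0]
    - [[0, 0, 0.0005], 0]
    - [[0, 0, 0], 0]
    - [[0, 0, 0], 0]
    - [[0, 0, 0], 0]

```text
time_s: 46.47
tcp_pos: [0.445, 0.2485, 0.1353]
ee_rot: [[-1.0, -0.001, -0.0], [-0.001, 1.0, -0.0], [0.0, -0.0, -1.0]]
wrist_force: [-0.0, 0.5, -2.4]
gripper_width: 0.352
gripper_force: 30.1
```

Request:
apply_moves:
  moves:
    - [[0, 0, 0.0005], 0]
    - [[0, 0, 0.0005], 0]
    - [[0, 0, 0], 0]
    - [[0, 0, 0], 0]
    - [[0, 0, 0], 0]

```text
time_s: 46.88
tcp_pos: [0.4455, 0.2488, 0.135]
ee_rot: [[-1.0, -0.001, 0.001], [-0.001, 1.0, 0.001], [-0.001, 0.001, -1.0]]
wrist_force: [-0.6, -0.4, 3.0]
gripper_width: 0.346
gripper_force: 30.2
```

Request:
apply_moves:
  moves:
    - [[0, 0, 0], 0]
    - [[0, 0, 0], 0]
    - [[0, 0, 0], 0]
    - [[0, 0, 0], 0]
    - [[0, 0, 0], 0]
  hand: 0.06

```text
time_s: 47.3
tcp_pos: [0.4449, 0.2484, 0.1341]
ee_rot: [[-1.0, -0.001, -0.0], [-0.001, 1.0, -0.0], [0.0, -0.0, -1.0]]
wrist_force: [-0.1, 0.3, -0.0]
gripper_width: 0.632
gripper_force: 0.0
```

Request:
apply_moves:
  moves:
    - [[0, 0, -0.02], 0]
    - [[0, 0, -0.03], 0]
    - [[0, 0, -0.04], 0]
    - [[0, 0, -0.04], 0]
    - [[0, 0, -0.04], 0]

```text
time_s: 47.72
tcp_pos: [0.4447, 0.2481, 0.3061]
ee_rot: [[-1.0, -0.001, -0.0], [-0.001, 1.0, -0.0], [0.0, -0.0, -1.0]]
wrist_force: [0.8, 1.7, 0.0]
gripper_width: 0.688
gripper_force: 0.0
```

Request:
apply_moves:
  moves:
    - [[0, 0.02, -0.03], 0]
    - [[0, 0.025, -0.03], 0]
    - [[0, 0.025, 0], 0]
    - [[0, 0, 0], 0]
    - [[0, 0, 0], 0]

```text
time_s: 48.13
tcp_pos: [0.4446, 0.3193, 0.3635]
ee_rot: [[-1.0, -0.002, -0.001], [-0.002, 1.0, -0.001], [0.001, -0.001, -1.0]]
wrist_force: [0.8, -0.5, -0.6]
gripper_width: 0.688
gripper_force: 0.0
```

```bash
python3 - <<'E'
from h import *
p=imaging.capture("wrist"); im=p["frame"].copy(); print(r.sense()["tcp_pos"],r.sense()["time_s"])
for c,z,a in(((.4405,.3955),.134,.0185),((.445,.2495),.156,.0155)):
    q=proj(p,[[c[0]+a*np.cos(t),c[1]+a*np.sin(t),z] for t in np.arange(0,6.3,.2)]); cv2.polylines(im,[q.astype(np.int32)],True,(0,255,0))
for k,z in dict(orange_soap=.036,blue_soap=.036,display_tray=.016).items():
    for a in models.cut_out(p,k)[:1]:
        c=max(cv2.findContours(a["region"].astype(np.uint8),0,1)[0],key=cv2.contourArea)
        q=np.array([onz(p,u[0],z)[:2] for u in c]); m=cv2.minAreaRect(q.astype(np.float32)); print(k,a["confidence"],m)
cv2.imwrite("pics/w12.png",im)
E
```

```text
[0.44457203 0.31842908 0.36328866] 48.1833
orange_soap 0.69 ((0.43410176038742065, 0.12579019367694855), (0.0673302486538887, 0.0878523588180542), 89.42755126953125)
blue_soap 0.89 ((0.4393325746059418, 0.321722149848938), (0.05762142688035965, 0.08860157430171967), 89.42244720458984)
display_tray 0.83 ((0.44207414984703064, 0.32361435890197754), (0.235173299908638, 0.11513561755418777), 88.17300415039062)
```

View pics/w12.png

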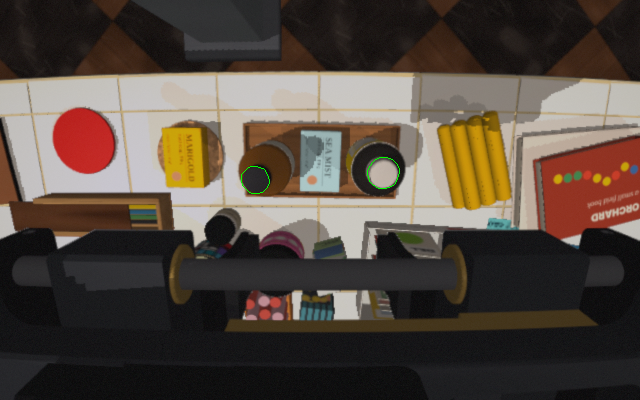

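Everything is in place: the bottle cap is at (256,180) and the tin cap at (383,173), both on their original circles. Blue soap is at (320,160) and orange on the cork at (185,156). I hand the job in.

```bash
python3 -c "
from h import *
print(r.finish_job())"
```

```text
the job is handed in; nothing more can be done
None
```

The job is done and handed in at about 48 s: orange soap flat on the cork coaster, blue soap in the tray's gap about 3 mm off centre, and tin and bottle upright on their spots. I viewed 16 pictures, two over the limit of 14.

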